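# Fit the brushing head to the cocoon cleaner

## Task

Change the cocoon cleaner over: pull the yellow dust plug out of the spindle and hang it by its loop on the hook inside the blue cabinet, touching nothing of the cabinet itself on the way but the hook; then take the green head from the wooden rack and seat it fully home in the spindle with its two slots over the two yellow drive dogs, setting it down rather than dropping it; and then throw the red-knobbed lock lever all the way over. Do not drop the plug, and leave the orange spare head, the cocoon tray, the tin and the hand brush where they are.

Things in the scene. Friction and masses are not known exactly. Their poses are not given: they have to be found in the camera images.
- drive: Cocoon cleaner's drive unit, fixed: green block 170 mm (x) by 260 mm (y, from -185 to +75), 85 mm high. Origin on the spindle axis at table level. Steel nose, 104 mm across, top face 105 mm above the table. Two yellow drive dogs stand on that face at +-39 mm along the unit's x, each 14 (x) by 13 (y) by 11 mm high. Place and yaw vary.
- spindle_face (a point): Centre of the spindle nose's upper face, on the spindle axis, 105 mm above the table; axes as the drive unit's. Mouth of the conical bore: 7:24 taper, 46 mm wide at the mouth, 50 mm deep.
- plug: Yellow dust plug, loose, 0.22 kg, in the spindle at the start. Origin: centre of the underside of its 53 mm flange (8 mm thick), which rests on the nose face. Tapered shank 35 mm long below. Above, an upright loop of 10 mm bar in its y-z plane, opening about 40 mm wide (y), 8 to 60 mm above the origin; the hook goes through it along the plug's x, either way round.
- plug_grip (a point): On the plug's axis, 92 mm above its origin: middle height of the grip tab on top of the loop, 18 mm (x) by 34 mm (y), from 68 to 112 mm above the origin. Gripped across its 34 mm (fingers closing along the plug's y) the fingers straddle the hook.
- plug_eye (a point): Top of the plug's loop opening, 60 mm above the plug's origin on its axis: the underside of the bar that lies on the hook.
- cabinet: Blue tool cabinet, fixed, 240 by 240 mm, 185 mm high, walls 8 mm, origin under its centre. Grey roof frame 30 mm wide round an open roof hatch, 180 by 180 mm, centred. The side away from the robot (+x) is open from 30 to 177 mm height between two 30 mm posts. Place and yaw vary.
- hook: Steel hook in the cabinet, fixed, axes as the cabinet's, origin on the cabinet's vertical axis 125 mm above the table. A level bar, 10 mm thick, at the origin's height runs from the wall nearest the robot (x = -112 mm) to x = -30 mm, then turns up; tip at x = -18 mm, top 23 mm above the bar's middle. A loop comes down the hatch beyond the tip, goes along -x over it and down on to the bar.
- hook_seat (a point): Top of the hook's level bar, 60 mm on the wall side of the cabinet's axis, 130 mm above the table: where the top of the plug's loop should lie; anywhere within 25 mm along the bar will do.
- rack: Wooden rack block, fixed, 300 mm (x) by 130 mm (y) by 60 mm high, origin under its centre, with two holes of 51 mm at x = +-75 mm in which the two heads stand, either one in either hole.
- head: Green head with black ribs, loose, 0.4 to 0.7 kg. Origin: centre of the underside of its steel flange (96 mm across, 12 mm thick), on the rack's top at the start. Below, a 45 mm long 7:24 shank, 43 mm at the flange, 1.3 mm clear all round when seated. Two open slots 18 mm wide from radius 30 mm out along the head's +x and -x, go over the dogs either way; then the flange lies flat on the face.
- head_grip (a point): On the green head's axis, 88 mm above its origin, in its green grip block: 40 mm along the head's x, 32 mm along its y, from 62 to 110 mm above the origin. Below it, from 12 to 62 mm, the round body, 58 mm across.
- spare: The orange spare head with white bands, same shape and size as the green one; to be left in its rack hole.
- lock (a joint): Lock lever on top of the drive unit: 0 rad as released, leaning 34 degrees towards the unit's -x; 1.2 rad thrown right over, leaning 34 degrees towards its +x. It starts at 0 to 0.15 rad. Light friction (under 2 N at the knob); it stays where it is left.
- lock_tip (a point): Centre of the lever's red ball knob, 26 mm across, on a 10 mm rod, 85 mm from the pivot. The pivot axis is the unit's y axis direction through x = 0, y = -135 mm, 107 mm above the table; positive turning carries the knob from -x over the top to +x.
- tray: Wooden cocoon tray, 130 by 260 by 35 mm, loose, 0.5 kg, beyond the work; leave it alone. Origin under its centre.
- tin: Red tin, 70 mm across, 90 mm high, loose; leave it alone. Origin under its centre.
- brush: Hand brush, 180 mm long, lying beyond the rack, loose; leave it alone.
Things that resemble listed ones, but are neither listed nor needed, are in the scene too. What is shaped like the head but pink or purple is not meant.

How it is judged:
On the way, in this order (a step that is already met when the one before it is completed fails the run):
1. the dust plug hangs on the hook inside the cabinet, let go (x of plug_eye in the frame of hook between -0.085 and -0.035 m and y of plug_eye in the frame of hook_seat between -0.01 and 0.01 m and z of plug_eye in the frame of hook_seat between -0.008 and 0.008 m and angle between plug's own z axis and vertical below 0.35 rad and contact force between the fingers and plug below 0.1 N), for 0.2 s.
2. the green head is fully home in the spindle, slots over the dogs (z of head in the frame of spindle_face between -0.0025 and 0.0025 m and horizontal distance between head and spindle_face below 0.003 m and angle between head's own z axis and vertical below 0.03 rad and angle between the x axis of head and the x axis of drive, either way round below 0.1 rad), for 0.2 s.
3. the lock lever is thrown all the way over (value of joint lock above 1.05 rad), for 0.2 s.
At the end, for the whole second after the job is handed in: Plug hanging free, loop top within 25 mm along the bar, 10 mm sideways and 8 mm in height of the hook seat, tilt under 0.35 rad; green head within 2.5 mm of the face and 3 mm of the axis, tilt under 0.03 rad, slots on the dogs within 0.1 rad; lever past 1.05 rad; all at rest (all of step 1 and all of step 2 and value of joint lock above 1.05 rad and linear speed of plug below 0.05 m/s and linear speed of head below 0.03 m/s); the robot touches nothing.
It fails at once if the cabinet (other than its hook) is touched by the robot or the plug (contact force between any of the fingers, the arm, plug and cabinet above 1 N).
It fails at once if the green head or the plug is dropped (falls free by more than about 12 mm) ((contact force between the fingers and head below 0.1 N and linear speed of head above 0.5 m/s) or (contact force between the fingers and plug below 0.1 N and linear speed of plug above 0.5 m/s)).
It fails at once if the spare head, the tray, the tin or the brush is moved by more than 25 mm (distance of any of spare, tray, tin, brush from where it was at the start of the episode above 0.025 m).
It also fails if it takes over 72 s, if anything falls off the work surface, if the arm or the gripper's body presses on something with over 40 N, if the wrist force passes 120 N, or if a joint passes its speed limit or range.

## Robot

A 6-joint arm with a two-finger parallel gripper is mounted at the origin on the work surface. World frame = base frame: x ahead of the robot, y to its left, z up, the work surface at z = 0. Lengths are in m, angles in rad, forces in N, time in s.
With the tool pointing down it reaches from about 0.3 to 0.75 m from the base axis. Payload 8.5 kg.
Tool frame: the origin (TCP) lies between the finger pads; the fingertips stand 8 mm ahead of it and the grasp point (between the pads) lies 11 mm behind it; z points along the fingers, y is the direction in which the jaws open and shut (so a half turn about z gives the same grasp; the last joint's range is limited). The gripper opens to 88 mm and grips with 3 to 60 N. Pads are 18 mm wide; open, the fingers measure 123 mm over their backs; the gripper's body (75 mm by 187 mm) begins 45 mm behind the grasp point.
Start: joints at [-1.453, 0.381, 1.297, -0, 1.464, -0.215], TCP at [0.18, -0.52, 0.247] pointing down, gripper open.
Joint ranges: [-3.11, 3.11], [-0.89, 2.33], [0.22, 2.48], [-1.42, 4.56], [0.17, 2.85], [-2.88, 2.88]. Speed limits (rad/s): [2.39, 2.39, 3.14, 3.14, 3.14, 3.14].

## Interface

Orientations are given as a rotation vector (axis times angle).
In Python, from plant import env gives the robot as it stands.
- The arm moves only by the tool servo_tool, never from a script. Its argument "deltas" is a list of rows, each an object of numbers: "dx", "dy", "dz": the shift along the tool's x, y, z in cm; "wx", "wy", "wz": the turn, a rotation vector about the tool's x, y, z in degrees; "gripper": the opening, from 0 (shut) to 1 (fully open). In form: [{"dx": .., "dy": .., "dz": .., "wx": .., "wy": .., "wz": .., "gripper": ..}, ...]. A call has exactly 8 rows; each row is the pose to reach, as a shift and turn from the pose measured when the call began, along the tool's axes at that moment; what a row does not reach only later rows make up. A row lasts 1/12 s, in which the tool goes at most 41.7 mm and 7.16 degrees, less where a joint would pass 70% of its speed; a pose out of reach is approached as far as the arm can. A call with a gripper value outside its range is refused whole. The fingers move at their own pace and stop on an object; "squeeze" is the grip in N (left out, the last holds). Time passes only in rows, so rows that repeat a pose let the fingers close, or fill a call up. It gives the time, the measured TCP pose, the force and the opening at its end, in the units of the state.
- env.get_state(): the state, without advancing time (a new reading comes with each control period).
- env.grab_frame(name): name is "side" or "top" or "wrist"; returns the picture (384x512x3 uint8, blue, green, red); there is no depth.
- env.calibration(name): a dict with "fx", "fy", "cx", "cy" (pixels), "rvec" (rotation vector, rad) and "tvec" (3), from world to camera coordinates, as OpenCV has them. Camera axes: x right, y down, z forward; pixel columns grow to the right and rows downward; lengths in m; the calibration is good to about 2 mm. A picture is of the moment at which its call begins: read the wrist's pose just before it. calibration takes no time and is no camera call; for the wrist camera it gives the pose at the moment of the call.
- env.finish_job(): hands the job in, once; it reports no verdict.
The state is a dict: "t": time; "qpos": joint angles; "joint_vel": joint speeds; "joint_efforts": joint torques, N m; "position": TCP position; "orientation": TCP orientation; "force": force on the tool from outside, world axes, zero at the start; "moment": the same for the moment, N m; "gripper_width": opening from 0.0 (shut) to 1.0 (fully open).
Only numpy, scipy, OpenCV 4.12 (cv2) and the standard library are available. Lean on these libraries where they do the work, as an engineer would, in place of code of your own. Each camera call takes 0.05 s, during which the arm holds its last target.

## Working session

There is one attempt and no reset: what is moved stays moved. The work goes in short steps, Python scripts to look and compute and a tool call to move; the robot and the scene stay as the last step left them, time stands still between calls to the robot, and variables do not carry over. Pictures are saved under pics/ and viewed, and the job is handed in when it is done.

Besides the shell and the picture viewer there is one more tool, called by a JSON object that holds its "op" and its "data", one argument or row to a line. servo_tool: Moves the arm, as the interface text tells. Its arguments: {"type":"object","properties":{"deltas":{"type":"array"},"squeeze":{"type":"number"}},"required":["deltas"]}

```bash
ls; mkdir -p pics
python3 - <<'E'
from plant import env
import cv2
s=env.get_state();print({k:s[k] for k in('t','position','orientation','gripper_width','force')})
for n in('side','top','wrist'):
    c=env.calibration(n);print(n,c)
    cv2.imwrite(f'pics/{n}0.png',env.grab_frame(n))
E
```

```text
pics
{'t': 0.0, 'position': array([ 0.17967788, -0.51955429,  0.24614597]), 'orientation': array([-3.09675896e+00, -5.20213560e-01, -1.53674183e-04]), 'gripper_width': 1.0006667277321117, 'force': array([ 0.20361058,  0.1643908 , -0.48195292])}
side {'fx': 408.6318822576142, 'fy': 408.6318822576142, 'cx': 260.7820507583208, 'cy': 195.33198586387374, 'rvec': array([ 0.19643896, -2.88290772,  1.12794571]), 'tvec': array([0.52756364, 0.11864429, 1.4707429 ])}
top {'fx': 452.9553581756624, 'fy': 452.9553581756624, 'cx': 258.67376674956756, 'cy': 195.85577538303468, 'rvec': array([ 2.11936474, -2.16321615,  0.19441044]), 'tvec': array([0.04115138, 0.52034015, 1.29973485])}
wrist {'fx': 322.9380940131595, 'fy': 322.9380940131595, 'cx': 258.6849273196075, 'cy': 189.76690393399244, 'rvec': array([-2.32983332,  1.66068677,  0.27821674]), 'tvec': array([-0.54921456, -0.04355532,  0.39203582])}
```

View pics/side0.png

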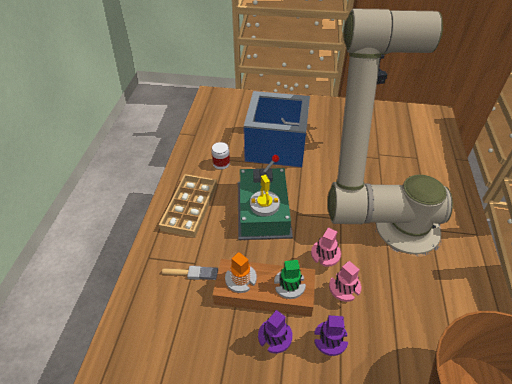

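View pics/top0.png

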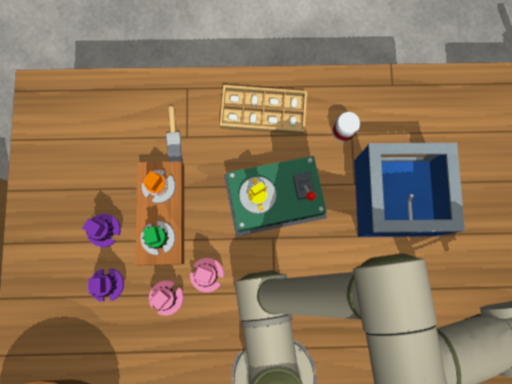

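View pics/wrist0.png

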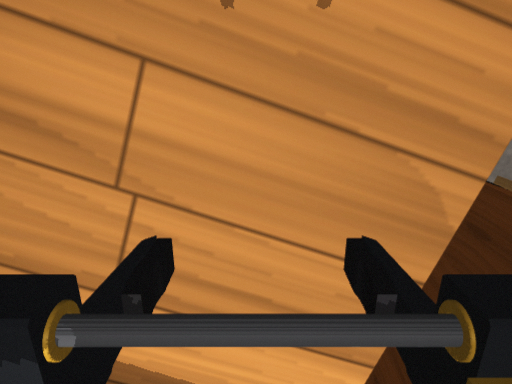

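The side view has the plug at about (265,190), the green head at (290,275), the orange spare at (240,270) and the cabinet at (277,125). The top view has the plug at (258,193), the green head at (155,237), the lever knob at (311,196) and the hook at (410,205). Next I'll enlarge these.

```bash
cat > h.py <<'E'
import numpy as np,cv2
from plant import env
def cal(n):
    c=env.calibration(n);K=np.array([[c['fx'],0,c['cx']],[0,c['fy'],c['cy']],[0,0,1]]);return K,np.array(c['rvec']),np.array(c['tvec'])
def proj(C,P):
    return cv2.projectPoints(np.atleast_2d(np.array(P,float)),C[1],C[2],C[0],None)[0].reshape(-1,2)
def tri(Cs,us):
    A=[]
    for (K,r,t),u in zip(Cs,us):
        P=K@np.c_[cv2.Rodrigues(r)[0],t];A+= [u[0]*P[2]-P[0],u[1]*P[2]-P[1]]
    X=np.linalg.svd(np.array(A))[2][-1];return X[:3]/X[3]
def atz(C,u,z):
    K,r,t=C;R=cv2.Rodrigues(r)[0];o=-R.T@t;d=R.T@np.linalg.inv(K)@np.array([u[0],u[1],1.]);return o+d*(z-o[2])/d[2]
def crop(im,x0,y0,x1,y1,f,name):
    c=cv2.resize(im[y0:y1,x0:x1],None,fx=f,fy=f,interpolation=cv2.INTER_CUBIC)
    for x in range((x0//20+1)*20,x1,20): cv2.putText(c,str(x),((x-x0)*f-10,10),0,.35,(255,255,255),1);cv2.line(c,((x-x0)*f,12),((x-x0)*f,18),(255,255,255),1)
    for y in range((y0//20+1)*20,y1,20): cv2.putText(c,str(y),(0,(y-y0)*f+4),0,.35,(255,255,255),1);cv2.line(c,(25,(y-y0)*f),(31,(y-y0)*f),(255,255,255),1)
    cv2.imwrite(name,c)
def Rz(a): return cv2.Rodrigues(np.array([0,0,a]))[0]
E
python3 - <<'E'
from h import *
t=cv2.imread('pics/top0.png');s=cv2.imread('pics/side0.png')
crop(t,220,140,345,240,6,'pics/c1.png');crop(t,345,135,470,240,6-1,'pics/c2.png')
crop(s,225,80,325,245,3,'pics/c4.png');crop(t,130,150,200,270,4,'pics/c3.png')
crop(s,205,240,325,320,6,'pics/c5.png')
E
```

```text
(no output)
```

View pics/c1.png

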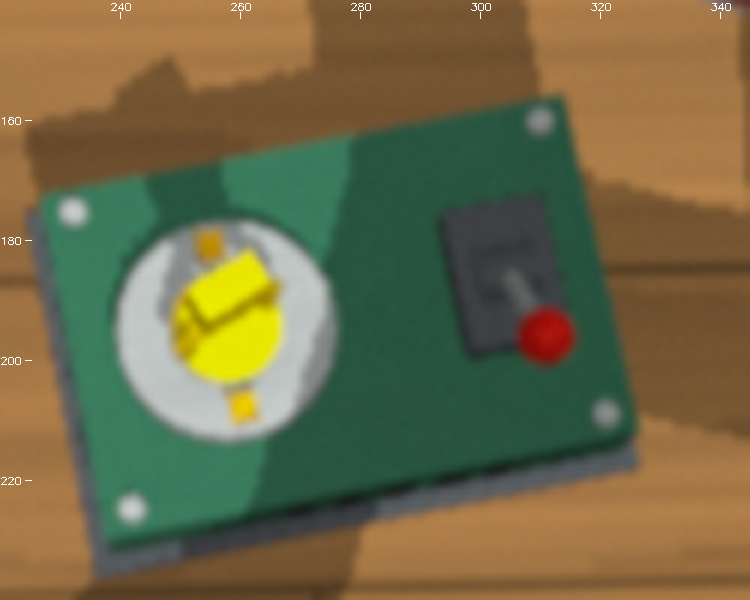

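View pics/c2.png

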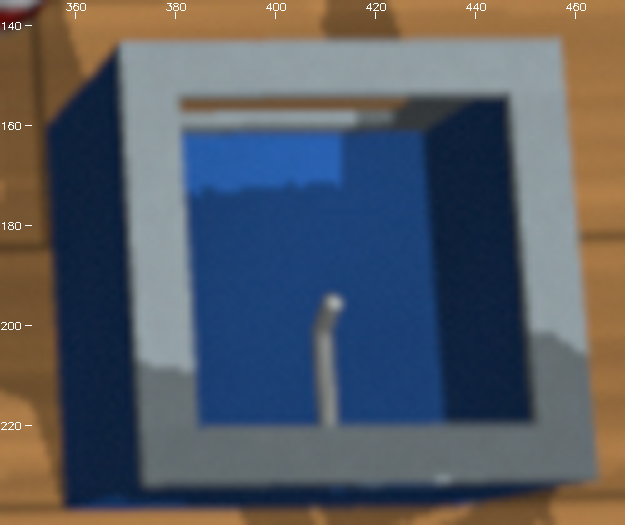

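View pics/c3.png

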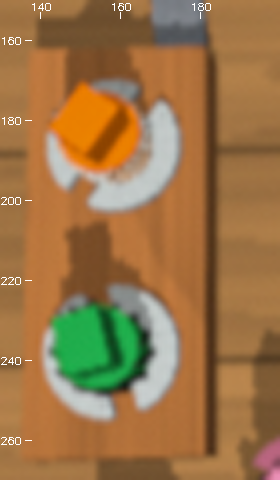

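View pics/c4.png

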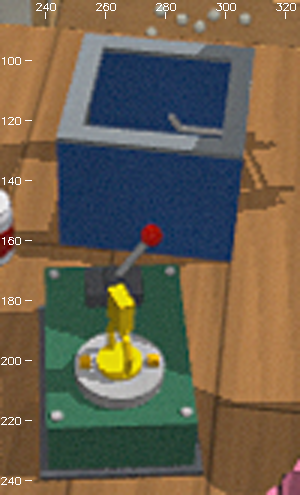

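View pics/c5.png

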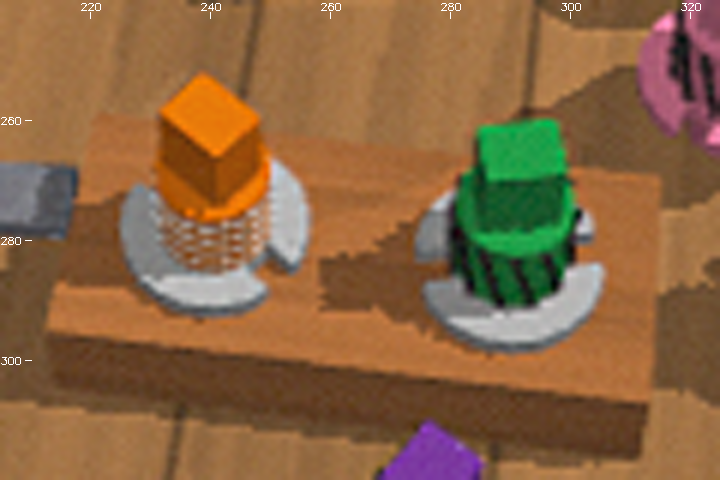

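```bash
cat > fit.py <<'E'
from h import *
from scipy.optimize import least_squares
T=cal('top');S=cal('side')
def fit(obs,p0,free_z=True):
    # obs: list (cam, pt_local, uv); p=(x,y,yaw,dz)
    def res(p):
        r=[]
        for C,P,u in obs:
            X=Rz(p[2])@np.array(P)+[p[0],p[1],p[3] if free_z else 0]
            r.append(proj(C,X)[0]-u)
        return np.ravel(r)
    s=least_squares(res,p0,loss='soft_l1');return s.x,np.round(res(s.x).reshape(-1,2),1)
def t6(f,x0,y0,l): return [((a+.5)/f-.5+x0,(b+.5)/f-.5+y0) for a,b in l]
if __name__=='__main__':
    ct=t6(6,220,140,[(43,193),(563,96),(637,437),(108,548),(210,247),(243,409)])
    cs=t6(3,225,80,[(195,395),(44,418),(45,268),(180,265)])
    D=[(.085,.075,.085),(.085,-.185,.085),(-.085,-.185,.085),(-.085,.075,.085),(.039,0,.116),(-.039,0,.116)]
    Ds=[D[3],D[0],D[1],D[2]]
    for fz in(False,True):
        x,r=fit([(T,a,b) for a,b in zip(D,ct)]+[(S,a,b) for a,b in zip(Ds,cs)],[.5,0,.1,0],fz);print('drive',x,np.degrees(x[2]));
    print(r.tolist())
    kt=((547+.5)/6-.5+220,(335+.5)/6-.5+140);ks=((151+.5)/3-.5+225,(235+.5)/3-.5+80)
    k=tri([T,S],[kt,ks]);print('knob',k,'local',Rz(-x[2])@(k-[x[0],x[1],0]))
    ct=t6(5,345,135,[(120,40),(560,38),(597,478),(142,487)])
    cs=t6(3,225,80,[(57,139),(85,33),(253,48),(241,155)])
    D=[(.12,.12,.185),(.12,-.12,.185),(-.12,-.12,.185),(-.12,.12,.185)]
    for fz in(False,True):
        x,r=fit([(T,a,b) for a,b in zip(D,ct)]+[(S,D[i],b) for i,b in zip([0,1,2,3],cs)],[.5,-.3,.1,0],fz);print('cab',x,np.degrees(x[2]))
    print(r.tolist())
    ht=t6(5,345,135,[(333,303)])[0];hs=t6(3,225,80,[(170,117)])[0]
    k=tri([T,S],[ht,hs]);print('tip',k,'local',Rz(-x[2])@(k-[x[0],x[1],0]))
    # rack
    ct=t6(4,130,150,[(35,47),(208,47),(210,456),(22,458)])
    cs=t6(6,205,240,[(95,115),(662,178),(650,402),(48,335)])
    print('rack pts top z.06',[np.round(atz(T,u,.06)[:2],3) for u in ct],[np.round(atz(S,u,.06)[:2],3) for u in cs])
    # green block top: z=.17
    ct=t6(4,130,150,[(55,318),(98,302),(119,372),(68,376)])
    cs=t6(6,205,240,[(480,128),(556,121),(566,173),(478,181)])
    print('gtop',[np.round(atz(T,u,.17)[:2],3) for u in ct],[np.round(atz(S,u,.17)[:2],3) for u in cs])
    print('tri gtop',tri([T,S],[np.mean(ct,0),np.mean(cs,0)]))
    ct=t6(6,220,140,[(187,297),(250,250),(272,290),(207,330)])
    cs=t6(3,225,80,[(108,285),(128,285),(134,307),(118,310)])
    print('ptop',[np.round(atz(T,u,.217)[:2],3) for u in ct]);print('tri ptop',tri([T,S],[np.mean(ct,0),np.mean(cs,0)]))
E
python3 fit.py
```

```text
drive [0.51496362 0.03478277 0.17166234 0.        ] 9.835527790058377
drive [0.51458227 0.03505861 0.17215411 0.00230772] 9.86370419675676
[[-0.5, 0.2], [0.6, -0.2], [0.9, -0.2], [-0.5, -1.3], [0.2, -0.4], [0.1, -0.5], [1.2, 9.2], [1.1, 2.8], [0.4, -0.6], [0.1, -0.6]]
knob [ 0.49676201 -0.10579171  0.18101093] local [-0.04168521 -0.13571558  0.18101093]
cab [ 0.51624974 -0.38656297 -0.00936631  0.        ] -0.5366502810602395
cab [ 5.16193621e-01 -3.86395915e-01 -9.35226248e-03  3.32907036e-04] -0.5358451689483914
[[-0.2, 0.1], [-0.1, -0.2], [0.2, 0.1], [0.2, -0.7], [-0.4, -0.4], [-0.1, 0.2], [0.7, 0.2], [0.8, 0.3]]
tip [ 0.49918335 -0.3878842   0.14352208] local [-0.01699561 -0.0016473   0.14352208]
rack pts top z.06 [array([0.628, 0.384]), array([0.626, 0.256]), array([0.327, 0.253]), array([0.328, 0.386])] [array([0.628, 0.26 ]), array([0.327, 0.258]), array([0.328, 0.386]), array([0.625, 0.391])]
gtop [array([0.417, 0.339]), array([0.427, 0.311]), array([0.38 , 0.296]), array([0.378, 0.33 ])] [array([0.423, 0.313]), array([0.388, 0.305]), array([0.381, 0.333]), array([0.421, 0.343])]
tri gtop [0.40199022 0.31998352 0.16425127]
ptop [array([0.51 , 0.053]), array([0.53 , 0.026]), array([0.512, 0.017]), array([0.495, 0.045])]
tri ptop [0.51342101 0.03524003 0.21459921]
```

```bash
cat >> h.py <<'E'
from scipy.spatial.transform import Rotation as Ro
def go(p,yaw=None,note=''):
    """deltas to reach TCP p, pointing down, tool y axis at yaw (deg, world) mod 180 nearest"""
    s=env.get_state();R=Ro.from_rotvec(s['orientation']);M=R.as_matrix()
    d=M.T@(np.array(p)-s['position'])*100
    cy=np.degrees(np.arctan2(M[1,1],M[0,1]))
    if yaw is None: yaw=cy
    k=(yaw-cy+90)%180-90; y=np.radians(cy+k)
    ydir=np.array([np.cos(y),np.sin(y),0]);z=np.array([0,0,-1.]);x=np.cross(ydir,z)
    G=np.c_[x,ydir,z];w=np.degrees(Ro.from_matrix(M.T@G).as_rotvec())
    print(note,'d cm',np.round(d,2),'w deg',np.round(w,2),'cur yaw %.1f turn %.1f'%(cy,k))
def st():
    s=env.get_state();M=Ro.from_rotvec(s['orientation']).as_matrix()
    print('t %.2f'%s['t'],'pos',np.round(s['position'],4),'yawy %.2f'%np.degrees(np.arctan2(M[1,1],M[0,1])),'z',np.round(M[:,2],3),'F',np.round(s['force'],1),'g %.3f'%s['gripper_width'],'q',np.round(s['qpos'],2))
E
python3 - <<'E'
from h import *
st();s=env.get_state();C=cal('wrist');R=cv2.Rodrigues(C[1])[0];o=-R.T@C[2];M=Ro.from_rotvec(s['orientation']).as_matrix()
print('cam',o,'in tool',M.T@(o-s['position']),'view dir tool',M.T@R[2], 'cam x in tool',M.T@R[0])
go([.18,-.52,.36],note='up');go([.48,0.035,.36],-56)
E
```

```text
t 0.15 pos [ 0.1796 -0.5196  0.2463] yawy -70.93 z [-0.     0.001 -1.   ] F [-0.  -0.8 -0.1] g 1.004 q [-1.45  0.38  1.3  -0.    1.46 -0.22]
cam [ 0.26021857 -0.49192733  0.38417926] in tool [ 8.52341720e-02 -3.43064900e-07 -1.37867933e-01] view dir tool [-3.23907054e-01 -6.88982461e-04  9.46088656e-01] cam x in tool [-8.00531898e-04  9.99999576e-01  4.54169107e-04]
up d cm [  0.02   0.04 -11.37] w deg [-0.06 -0.01 -0.  ] cur yaw -70.9 turn 0.0
 d cm [ 46.51 -42.62 -11.32] w deg [ -0.06  -0.02 -14.93] cur yaw -70.9 turn 14.9
```

{"op": "servo_tool", "data": {
  "deltas": [
    {"dx":0,"dy":0,"dz":-4,"wx":0,"wy":0,"wz":0,"gripper":1},
    {"dx":3,"dy":-3,"dz":-8,"wx":0,"wy":0,"wz":-2,"gripper":1},
    {"dx":6,"dy":-5,"dz":-11.3,"wx":0,"wy":0,"wz":-4,"gripper":1},
    {"dx":9,"dy":-8,"dz":-11.3,"wx":0,"wy":0,"wz":-6,"gripper":1},
    {"dx":12,"dy":-11,"dz":-11.3,"wx":0,"wy":0,"wz":-8,"gripper":1},
    {"dx":15,"dy":-14,"dz":-11.3,"wx":0,"wy":0,"wz":-10,"gripper":1},
    {"dx":18,"dy":-16.5,"dz":-11.3,"wx":0,"wy":0,"wz":-12,"gripper":1},
    {"dx":21,"dy":-19,"dz":-11.3,"wx":0,"wy":0,"wz":-14.9,"gripper":1}
  ]
}}

```text
t: 0.82
position: [0.3083, -0.2832, 0.3596]
orientation: [-3.003, -0.919, -0.001]
force: [0.8, -0.5, 0.2]
gripper_width: 1.004
```

```bash
python3 -c "
from h import *
st();go([.49,0.015,.33],-56)"
```

```text
t 0.82 pos [ 0.3083 -0.2832  0.3596] yawy -55.98 z [ 0.     0.001 -1.   ] F [ 0.8 -0.5  0.2] g 1.004 q [-1.03  0.08  1.38  0.    1.68 -0.05]
 d cm [ 31.75 -14.55   2.99] w deg [-0.04 -0.03  0.02] cur yaw -56.0 turn -0.0
```

{"op": "servo_tool", "data": {
  "deltas": [
    {"dx":3.7,"dy":-1.7,"dz":0,"wx":0,"wy":0,"wz":0,"gripper":1},
    {"dx":7.4,"dy":-3.4,"dz":0,"wx":0,"wy":0,"wz":0,"gripper":1},
    {"dx":11.1,"dy":-5.1,"dz":0.5,"wx":0,"wy":0,"wz":0,"gripper":1},
    {"dx":14.8,"dy":-6.8,"dz":1,"wx":0,"wy":0,"wz":0,"gripper":1},
    {"dx":18.5,"dy":-8.5,"dz":1.5,"wx":0,"wy":0,"wz":0,"gripper":1},
    {"dx":22.2,"dy":-10.2,"dz":2,"wx":0,"wy":0,"wz":0,"gripper":1},
    {"dx":25.9,"dy":-11.9,"dz":2.5,"wx":0,"wy":0,"wz":0,"gripper":1},
    {"dx":29.6,"dy":-13.6,"dz":3,"wx":0,"wy":0,"wz":0,"gripper":1}
  ]
}}

```text
t: 1.48
position: [0.478, -0.0027, 0.3295]
orientation: [-3.003, -0.919, -0.0]
force: [0.5, -0.8, 0.1]
gripper_width: 1.0
```

```bash
python3 -c "
from h import *
import pickle
st();C=cal('wrist');im=env.grab_frame('wrist');cv2.imwrite('pics/w1.png',im);pickle.dump(C,open('w1.pkl','wb'));st()"
```

```text
t 1.48 pos [ 0.478  -0.0027  0.3295] yawy -55.96 z [ 0.     0.001 -1.   ] F [ 0.5 -0.8  0.1] g 1.000 q [-0.25  0.2   1.32  0.    1.62  0.72]
t 1.53 pos [0.4799 0.0023 0.3282] yawy -55.69 z [-0.001  0.004 -1.   ] F [-2.5  3.2 -2.9] g 1.000 q [-0.24  0.21  1.31  0.    1.62  0.73]
```

View pics/w1.png

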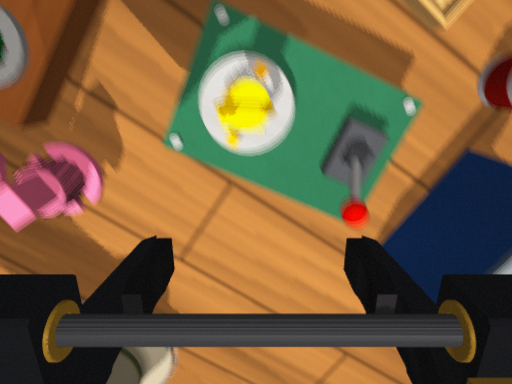

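The plug is at about (245,105), blurred because the arm was still moving. I'll centre over it and lower a little.

```bash
python3 -c "
from h import *
go([.514,0.035,.30],-56)"
```

```text
d cm [ 4.66 -0.77  2.83] w deg [-0.22 -0.08  0.31] cur yaw -55.7 turn -0.3
```

{"op": "servo_tool", "data": {
  "deltas": [
    {"dx":2,"dy":-0.3,"dz":1.5,"wx":0,"wy":0,"wz":0,"gripper":1},
    {"dx":4,"dy":-0.7,"dz":2.8,"wx":-0.2,"wy":-0.1,"wz":0.3,"gripper":1},
    {"dx":4.7,"dy":-0.8,"dz":2.8,"wx":-0.2,"wy":-0.1,"wz":0.3,"gripper":1},
    {"dx":4.7,"dy":-0.8,"dz":2.8,"wx":-0.2,"wy":-0.1,"wz":0.3,"gripper":1},
    {"dx":4.7,"dy":-0.8,"dz":2.8,"wx":-0.2,"wy":-0.1,"wz":0.3,"gripper":1},
    {"dx":4.7,"dy":-0.8,"dz":2.8,"wx":-0.2,"wy":-0.1,"wz":0.3,"gripper":1},
    {"dx":4.7,"dy":-0.8,"dz":2.8,"wx":-0.2,"wy":-0.1,"wz":0.3,"gripper":1},
    {"dx":4.7,"dy":-0.8,"dz":2.8,"wx":-0.2,"wy":-0.1,"wz":0.3,"gripper":1}
  ]
}}

```text
t: 2.2
position: [0.514, 0.0348, 0.301]
orientation: [3.004, 0.917, 0.001]
force: [0.4, -0.7, -0.8]
gripper_width: 1.002
```

```bash
python3 -c "
from h import *
import pickle
st();C=cal('wrist');im=env.grab_frame('wrist');crop(im,130,60,390,250,3,'pics/w2.png');cv2.imwrite('pics/w2f.png',im);pickle.dump(C,open('w2.pkl','wb'));st()"
```

```text
t 2.20 pos [0.514  0.0348 0.301 ] yawy -56.05 z [ 0.001 -0.    -1.   ] F [ 0.4 -0.7 -0.8] g 1.002 q [-0.16  0.28  1.29 -0.    1.57  0.82]
t 2.25 pos [0.514  0.0349 0.3008] yawy -56.04 z [ 0. -0. -1.] F [ 0.9 -0.7 -0. ] g 1.004 q [-0.16  0.28  1.29  0.    1.57  0.82]
```

View pics/w2.png

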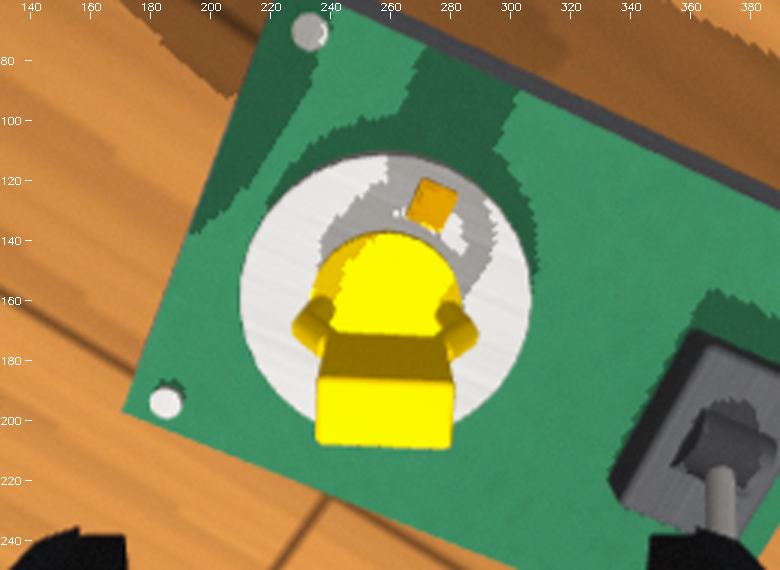

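Plug tab's top face corners are at about (235,186), (281,187), (280,209), (235,207), nearly square to the image. The nose is centred near (258,158), with one dog at (273,128).

Run:
```python
from fit import *
import pickle
C=pickle.load(open('w2.pkl','rb'))
q=t6(3,130,60,[(317,378),(454,381),(451,449),(317,443)])
W=[atz(C,u,.217)[:2] for u in q];print(np.round(W,4),'c',np.mean(W,0))
a=W[1]-W[0];b=W[2]-W[3];c=W[0]-W[3];d=W[1]-W[2]
for v in(a,b,c,d):print(np.round(np.linalg.norm(v),4),np.degrees(np.arctan2(v[1],v[0])))
ct=t6(6,220,140,[(187,297),(250,250),(272,290),(207,330)])
print('tri',tri([T,C],[np.mean(ct,0),np.mean(q,0)]))
for l in [[(240,296),(531,300)]]:
    e=t6(3,130,60,l);E=[atz(C,u,.105)[:2] for u in e];print('nose',np.mean(E,0),np.linalg.norm(E[0]-E[1]))
dg=t6(3,130,60,[(432,204)])[0];P=atz(C,dg,.116)[:2];v=P-[.5148,.035];print('dog',P,np.linalg.norm(v),np.degrees(np.arctan2(v[1],v[0])))
e=t6(3,130,60,[(265,0),(122,411),(780,205),(350,2)])
print([np.round(atz(C,u,.085)[:2],4) for u in e])
```

```text
[[0.5149 0.0557]
 [0.5327 0.0279]
 [0.5178 0.0183]
 [0.5007 0.0467]] c [0.51650031 0.03714419]
0.033 -57.41826931001411
0.0331 -58.86109840482233
0.0169 32.562789528814044
0.0177 32.783004533602046
tri [0.51371803 0.03524239 0.20760237]
nose [0.51819512 0.03823784] 0.10264382576591642
dog [0.55533297 0.04468205] 0.04167329453260446 13.434422877589952
[array([0.5773, 0.1272]), array([0.4197, 0.0956]), array([ 0.6226, -0.0638]), array([0.5929, 0.103 ])]
```

```bash
python3 -c "
from h import *
go([.5155,0.036,.189],-58)"
```

```text
d cm [ 1.800e-01 -1.000e-02  1.118e+01] w deg [ 0.02 -0.02  1.96] cur yaw -56.0 turn -2.0
```

{"op": "servo_tool", "data": {
  "deltas": [
    {"dx":0.2,"dy":0,"dz":2.5,"wx":0,"wy":0,"wz":2,"gripper":1},
    {"dx":0.2,"dy":0,"dz":5.5,"wx":0,"wy":0,"wz":2,"gripper":1},
    {"dx":0.2,"dy":0,"dz":8.5,"wx":0,"wy":0,"wz":2,"gripper":1},
    {"dx":0.2,"dy":0,"dz":10.5,"wx":0,"wy":0,"wz":2,"gripper":1},
    {"dx":0.2,"dy":0,"dz":11.2,"wx":0,"wy":0,"wz":2,"gripper":1},
    {"dx":0.2,"dy":0,"dz":11.2,"wx":0,"wy":0,"wz":2,"gripper":1},
    {"dx":0.2,"dy":0,"dz":11.2,"wx":0,"wy":0,"wz":2,"gripper":0.2},
    {"dx":0.2,"dy":0,"dz":11.2,"wx":0,"wy":0,"wz":2,"gripper":0.2}
  ],
  "squeeze": 25
}}

```text
t: 2.92
position: [0.5164, 0.0359, 0.1904]
orientation: [3.019, 0.864, 0.005]
force: [-0.1, -0.3, -0.8]
gripper_width: 0.87
```

{"op": "servo_tool", "data": {
  "deltas": [
    {"dx":0,"dy":0,"dz":0,"wx":0,"wy":0,"wz":0,"gripper":0.2},
    {"dx":0,"dy":0,"dz":0,"wx":0,"wy":0,"wz":0,"gripper":0.2},
    {"dx":0,"dy":0,"dz":0,"wx":0,"wy":0,"wz":0,"gripper":0.2},
    {"dx":0,"dy":0,"dz":0,"wx":0,"wy":0,"wz":0,"gripper":0.2},
    {"dx":0,"dy":0,"dz":0,"wx":0,"wy":0,"wz":0,"gripper":0.2},
    {"dx":0,"dy":0,"dz":0,"wx":0,"wy":0,"wz":0,"gripper":0.2},
    {"dx":0,"dy":0,"dz":0,"wx":0,"wy":0,"wz":0,"gripper":0.2},
    {"dx":0,"dy":0,"dz":0,"wx":0,"wy":0,"wz":0,"gripper":0.2}
  ]
}}

```text
t: 3.58
position: [0.5164, 0.0359, 0.1904]
orientation: [3.019, 0.864, 0.005]
force: [-1.0, 1.2, 0.0]
gripper_width: 0.378
```

```bash
python3 -c "
from h import *
st();cv2.imwrite('pics/w3.png',env.grab_frame('wrist'));crop(env.grab_frame('side'),220,140,320,240,5,'pics/s3.png')"
```

```text
t 3.58 pos [0.5164 0.0359 0.1904] yawy -58.05 z [ 0.003 -0.    -1.   ] F [-1.   1.2  0. ] g 0.378 q [-0.16  0.37  1.48  0.    1.28  0.85]
```

View pics/w3.png

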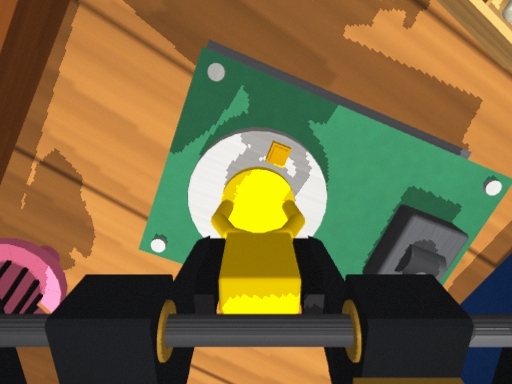

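View pics/s3.png

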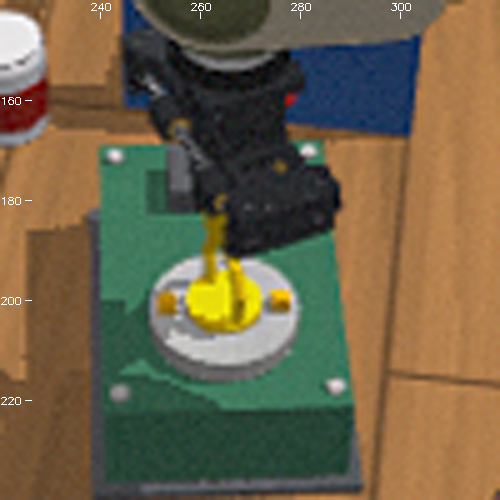

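The gripper stopped at 33 mm, which matches the 34 mm tab, and the views show the fingers straddling it at the right height. Next is a straight pull upwards.

{"op": "servo_tool", "data": {
  "deltas": [
    {"dx":0,"dy":0,"dz":-0.5,"wx":0,"wy":0,"wz":0,"gripper":0.2},
    {"dx":0,"dy":0,"dz":-1.5,"wx":0,"wy":0,"wz":0,"gripper":0.2},
    {"dx":0,"dy":0,"dz":-3.5,"wx":0,"wy":0,"wz":0,"gripper":0.2},
    {"dx":0,"dy":0,"dz":-6,"wx":0,"wy":0,"wz":0,"gripper":0.2},
    {"dx":0,"dy":0,"dz":-9,"wx":0,"wy":0,"wz":0,"gripper":0.2},
    {"dx":0,"dy":0,"dz":-12,"wx":0,"wy":0,"wz":0,"gripper":0.2},
    {"dx":0,"dy":0,"dz":-14.5,"wx":0,"wy":0,"wz":0,"gripper":0.2},
    {"dx":0,"dy":0,"dz":-16,"wx":0,"wy":0,"wz":0,"gripper":0.2}
  ]
}}

```text
t: 4.35
position: [0.516, 0.0359, 0.3535]
orientation: [3.017, 0.864, 0.01]
force: [0.6, -0.4, -1.9]
gripper_width: 0.386
```

```bash
python3 -c "
from h import *
st();crop(env.grab_frame('side'),220,100,320,240,4,'pics/s4.png');go([.538,-.387,.35],89.5)"
```

```text
t 4.35 pos [0.516  0.0359 0.3535] yawy -58.05 z [ 0.007 -0.001 -1.   ] F [ 0.6 -0.4 -1.9] g 0.386 q [-0.16  0.26  1.17  0.    1.7   0.85]
 d cm [-20.55  37.02   0.61] w deg [ 0.25 -0.53 32.46] cur yaw -58.0 turn -32.5
```

View pics/s4.png

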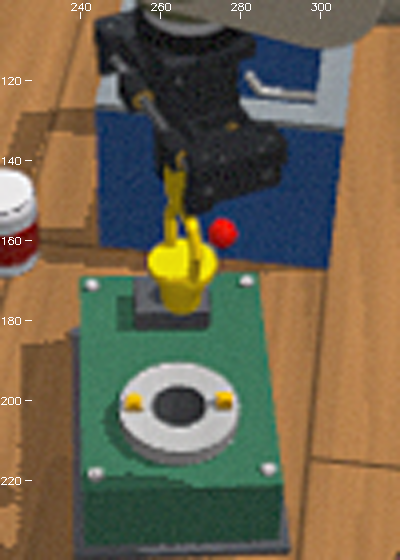

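The plug is out and vertical in the grip, and the empty bore shows at (264,201). I'm moving it over to the cabinet.

{"op": "servo_tool", "data": {
  "deltas": [
    {"dx":-1,"dy":1.8,"dz":0,"wx":0,"wy":0,"wz":1.6,"gripper":0.2},
    {"dx":-2.5,"dy":4.5,"dz":0,"wx":0.2,"wy":-0.3,"wz":4,"gripper":0.2},
    {"dx":-4.2,"dy":7.6,"dz":0,"wx":0.2,"wy":-0.5,"wz":7,"gripper":0.2},
    {"dx":-6,"dy":10.8,"dz":0,"wx":0.2,"wy":-0.5,"wz":10,"gripper":0.2},
    {"dx":-7.8,"dy":14,"dz":0,"wx":0.2,"wy":-0.5,"wz":13,"gripper":0.2},
    {"dx":-9.6,"dy":17.2,"dz":0,"wx":0.2,"wy":-0.5,"wz":16,"gripper":0.2},
    {"dx":-11.4,"dy":20.4,"dz":0,"wx":0.2,"wy":-0.5,"wz":19,"gripper":0.2},
    {"dx":-13.2,"dy":23.6,"dz":0,"wx":0.2,"wy":-0.5,"wz":22,"gripper":0.2}
  ]
}}

```text
t: 5.07
position: [0.5289, -0.236, 0.3549]
orientation: [3.13, 0.268, -0.001]
force: [0.4, -0.3, -2.4]
gripper_width: 0.389
```

```bash
python3 -c "
from h import *
st();go([.538,-.387,.35],89.5)"
```

```text
t 5.07 pos [ 0.5289 -0.236   0.3549] yawy -80.20 z [-0.001 -0.    -1.   ] F [ 0.4 -0.3 -2.4] g 0.389 q [-0.62  0.39  0.98 -0.    1.77  0.78]
 d cm [-1.67 15.04  0.49] w deg [ 0.02  0.04 10.3 ] cur yaw -80.2 turn -10.3
```

{"op": "servo_tool", "data": {
  "deltas": [
    {"dx":-0.4,"dy":3,"dz":0,"wx":0,"wy":0,"wz":2.5,"gripper":0.2},
    {"dx":-0.8,"dy":6.5,"dz":0,"wx":0,"wy":0,"wz":5,"gripper":0.2},
    {"dx":-1.2,"dy":10,"dz":0,"wx":0,"wy":0,"wz":8,"gripper":0.2},
    {"dx":-1.5,"dy":13,"dz":0,"wx":0,"wy":0,"wz":10.3,"gripper":0.2},
    {"dx":-1.7,"dy":15,"dz":0.5,"wx":0,"wy":0,"wz":10.3,"gripper":0.2},
    {"dx":-1.7,"dy":15,"dz":0.5,"wx":0,"wy":0,"wz":10.3,"gripper":0.2},
    {"dx":-1.7,"dy":15,"dz":0.5,"wx":0,"wy":0,"wz":10.3,"gripper":0.2},
    {"dx":-1.7,"dy":15,"dz":0.5,"wx":0,"wy":0,"wz":10.3,"gripper":0.2}
  ]
}}

```text
t: 5.73
position: [0.5377, -0.3859, 0.3496]
orientation: [-3.141, 0.013, 0.002]
force: [-0.4, 0.1, -2.0]
gripper_width: 0.381
```

```bash
python3 -c "
from h import *
import pickle
st();C=cal('wrist');pickle.dump(C,open('w5.pkl','wb'));im=env.grab_frame('wrist');cv2.imwrite('pics/w5.png',im);crop(env.grab_frame('side'),220,60,330,180,5,'pics/s5.png');crop(env.grab_frame('top'),345,135,470,240,6,'pics/t5.png')"
```

```text
t 5.73 pos [ 0.5377 -0.3859  0.3496] yawy -90.47 z [-0.001  0.    -1.   ] F [-0.4  0.1 -2. ] g 0.381 q [-0.8   0.56  0.7  -0.    1.88  0.78]
```

View pics/w5.png

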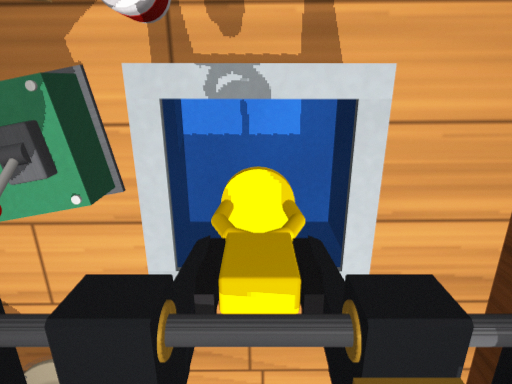

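View pics/s5.png

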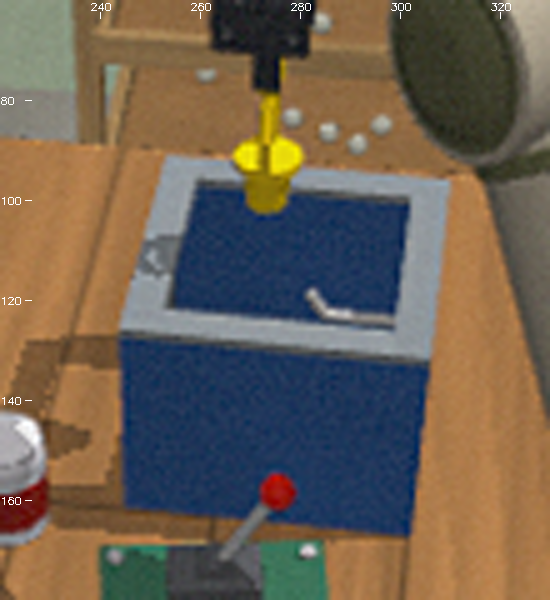

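View pics/t5.png

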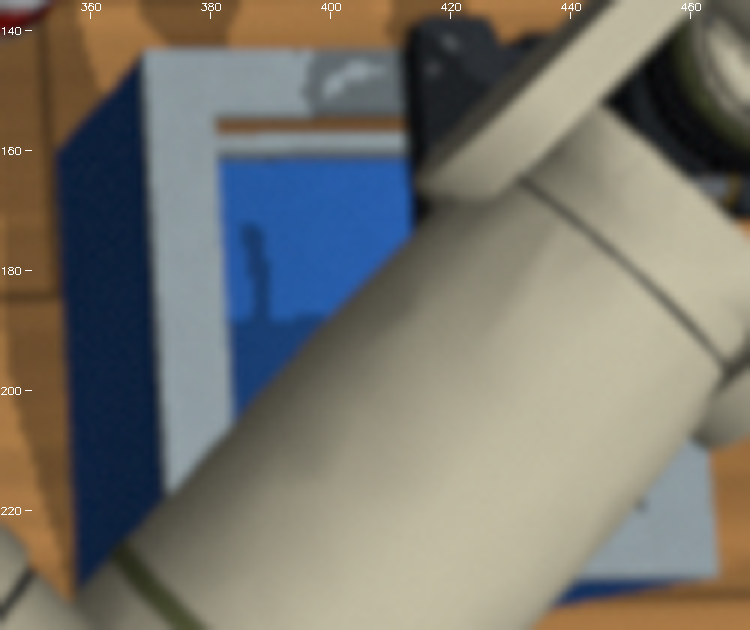

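The plug hangs over the hatch: shank tip at (265,207) in the side view, and in the wrist view it sits inside the hatch. I'll check the cabinet position in the wrist frame.

Run:
```python
from fit import *
import pickle
C=pickle.load(open('w5.pkl','rb'))
for n,u,l,z in [('outTL',(124,64),(.12,.12),.185),('outTR',(396,64),(.12,-.12),.185),('inTL',(162,98),(.09,.09),.185),('inTR',(358,98),(.09,-.09),.185)]:
    print(n,np.round(atz(C,u,z)[:2],4),np.round((Rz(-.0094)@[*l,0])[:2]+[.5162,-.3865],4))
# hook bar in the w5? project
for p in [(-.018,0,.148),(-.03,0,.125),(-.112,0,.125)]:
    X=Rz(-.0094)@np.array(p)+[.5162,-.3865,0];print(proj(S,X),proj(C,X))
# plug flange in side view: predicted axis, origin z .3496-.0854
for xy in[(.5377,-.3859)]:
    for z in (.264,.229):print(z,proj(S,[*xy,z]))
# flange ellipse in wrist: centre (258,203)
print(proj(C,[.5377,-.3859,.2642+.008]))
```

```text
outTL [ 0.6363 -0.2687] [ 0.6373 -0.2676]
outTR [ 0.6342 -0.5062] [ 0.6351 -0.5076]
inTL [ 0.6074 -0.2988] [ 0.607  -0.2973]
inTR [ 0.6059 -0.4756] [ 0.6054 -0.4773]
[[281.94342508 118.12482146]] [[259.80091468 196.70855444]]
[[284.58327375 122.96993364]] [[259.73711588 199.47746447]]
[[304.52767176 124.85969253]] [[259.63677742 259.36236143]]
0.264 [[273.18640958  92.80351783]]
0.229 [[272.90604354 100.48097014]]
[[259.20000178 204.84595268]]
```

{"op": "servo_tool", "data": {
  "deltas": [
    {"dx":0,"dy":0,"dz":1.5,"wx":0,"wy":0,"wz":0,"gripper":0.2},
    {"dx":0,"dy":0,"dz":4,"wx":0,"wy":0,"wz":0,"gripper":0.2},
    {"dx":0,"dy":0,"dz":7,"wx":0,"wy":0,"wz":0,"gripper":0.2},
    {"dx":0,"dy":0,"dz":10,"wx":0,"wy":0,"wz":0,"gripper":0.2},
    {"dx":0,"dy":0,"dz":13,"wx":0,"wy":0,"wz":0,"gripper":0.2},
    {"dx":0,"dy":0,"dz":15.5,"wx":0,"wy":0,"wz":0,"gripper":0.2},
    {"dx":0,"dy":0,"dz":16.4,"wx":0,"wy":0,"wz":0,"gripper":0.2},
    {"dx":0,"dy":0,"dz":16.4,"wx":0,"wy":0,"wz":0,"gripper":0.2}
  ]
}}

```text
t: 6.55
position: [0.5376, -0.3846, 0.185]
orientation: [-3.14, 0.01, 0.004]
force: [0.7, 0.5, -2.4]
gripper_width: 0.385
```

```bash
python3 -c "
from h import *
st();cv2.imwrite('pics/w6.png',env.grab_frame('wrist'));crop(env.grab_frame('side'),220,60,330,180,5,'pics/s6.png');go([.468,-.386,.1855],89.5)"
```

```text
t 6.55 pos [ 0.5376 -0.3846  0.185 ] yawy -90.38 z [-0.003  0.002 -1.   ] F [ 0.7  0.5 -2.4] g 0.385 q [-0.8   0.62  1.05 -0.    1.47  0.78]
 d cm [-7.05  0.08  0.28] w deg [ 0.16 -0.1   0.11] cur yaw -90.4 turn -0.1
```

View pics/s6.png

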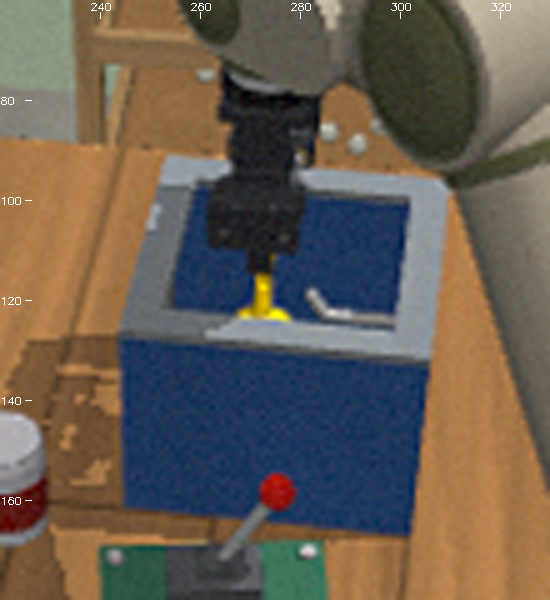

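View pics/w6.png

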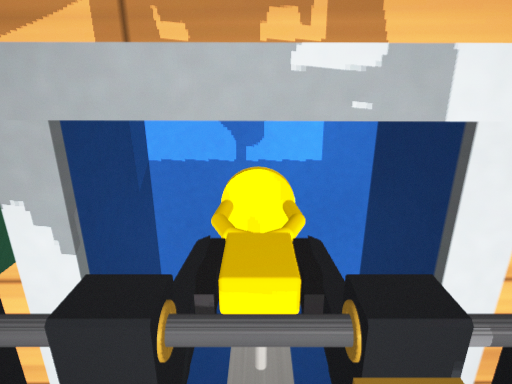

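```bash
python3 -c "
from h import *
st();go([.468,-.386,.1865],89.5)"
```

```text
t 6.65 pos [ 0.5385 -0.3857  0.1884] yawy -90.39 z [ 0.002 -0.003 -1.   ] F [-0.1  0.7 -1.1] g 0.386 q [-0.8   0.62  1.05 -0.    1.47  0.78]
 d cm [-7.05  0.08  0.18] w deg [ 0.16 -0.1   0.11] cur yaw -90.4 turn -0.1
```

{"op": "servo_tool", "data": {
  "deltas": [
    {"dx":-0.5,"dy":0,"dz":0.2,"wx":0.2,"wy":-0.1,"wz":0.1,"gripper":0.2},
    {"dx":-1.5,"dy":0,"dz":0.2,"wx":0.2,"wy":-0.1,"wz":0.1,"gripper":0.2},
    {"dx":-3,"dy":0,"dz":0.2,"wx":0.2,"wy":-0.1,"wz":0.1,"gripper":0.2},
    {"dx":-4.5,"dy":0,"dz":0.2,"wx":0.2,"wy":-0.1,"wz":0.1,"gripper":0.2},
    {"dx":-6,"dy":0,"dz":0.2,"wx":0.2,"wy":-0.1,"wz":0.1,"gripper":0.2},
    {"dx":-7,"dy":0,"dz":0.2,"wx":0.2,"wy":-0.1,"wz":0.1,"gripper":0.2},
    {"dx":-7,"dy":0,"dz":0.2,"wx":0.2,"wy":-0.1,"wz":0.1,"gripper":0.2},
    {"dx":-7,"dy":0,"dz":0.2,"wx":0.2,"wy":-0.1,"wz":0.1,"gripper":0.2}
  ]
}}

```text
t: 7.32
position: [0.4686, -0.3856, 0.1874]
orientation: [3.141, -0.015, 0.002]
force: [0.2, -0.1, -2.4]
gripper_width: 0.385
```

```bash
python3 -c "
from h import *
st();crop(env.grab_frame('side'),220,60,330,180,5,'pics/s7.png');go([.466,-.3865,.157],89.5);st()"
```

```text
t 7.32 pos [ 0.4686 -0.3856  0.1874] yawy -90.53 z [ 0.002 -0.001 -1.   ] F [ 0.2 -0.1 -2.4] g 0.385 q [-0.88  0.52  1.23  0.    1.39  0.7 ]
 d cm [-0.3   0.1   3.01] w deg [ 0.02 -0.08  0.  ] cur yaw -90.5 turn -0.0
t 7.37 pos [ 0.469  -0.3855  0.1871] yawy -90.50 z [ 0.001 -0.    -1.   ] F [ 0.9  0.6 -2.6] g 0.387 q [-0.88  0.53  1.23  0.    1.39  0.7 ]
```

View pics/s7.png

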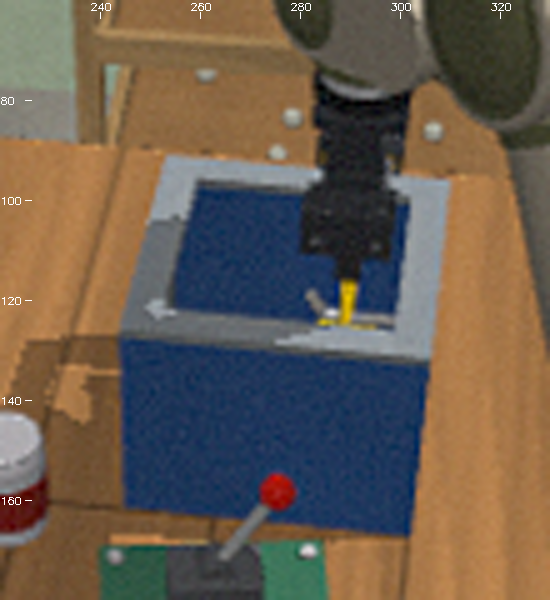

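The loop is over the hook bar, with the tab at (289,118) and the hook tip at (282,118) on its left. Now I'll lower it on to the bar.

{"op": "servo_tool", "data": {
  "deltas": [
    {"dx":-0.3,"dy":0.1,"dz":0.5,"wx":0,"wy":0,"wz":0,"gripper":0.2},
    {"dx":-0.4,"dy":0.1,"dz":1,"wx":0,"wy":0,"wz":0,"gripper":0.2},
    {"dx":-0.4,"dy":0.1,"dz":1.5,"wx":0,"wy":0,"wz":0,"gripper":0.2},
    {"dx":-0.4,"dy":0.1,"dz":2,"wx":0,"wy":0,"wz":0,"gripper":0.2},
    {"dx":-0.4,"dy":0.1,"dz":2.4,"wx":0,"wy":0,"wz":0,"gripper":0.2},
    {"dx":-0.4,"dy":0.1,"dz":2.7,"wx":0,"wy":0,"wz":0,"gripper":0.2},
    {"dx":-0.4,"dy":0.1,"dz":2.9,"wx":0,"wy":0,"wz":0,"gripper":0.2},
    {"dx":-0.4,"dy":0.1,"dz":2.9,"wx":0,"wy":0,"wz":0,"gripper":0.2}
  ]
}}

```text
t: 8.03
position: [0.465, -0.3864, 0.1576]
orientation: [-3.141, 0.014, -0.002]
force: [0.3, 0.1, -3.2]
gripper_width: 0.385
```

```bash
python3 -c "
from h import *
st();im=env.grab_frame('side');st();cv2.imwrite('pics/w8.png',env.grab_frame('wrist'));st()"
```

```text
t 8.03 pos [ 0.465  -0.3864  0.1576] yawy -90.50 z [ 0.001  0.    -1.   ] F [ 0.3  0.1 -3.2] g 0.385 q [-0.89  0.55  1.28  0.    1.31  0.69]
t 8.08 pos [ 0.465  -0.3865  0.158 ] yawy -90.50 z [ 0.001 -0.    -1.   ] F [ 0.1  0.4 -1.9] g 0.383 q [-0.89  0.55  1.28  0.    1.31  0.69]
t 8.13 pos [ 0.4651 -0.3865  0.1582] yawy -90.50 z [ 0.001 -0.001 -1.   ] F [ 0.5  1.1 -3.8] g 0.382 q [-0.89  0.55  1.28  0.    1.31  0.69]
```

View pics/w8.png

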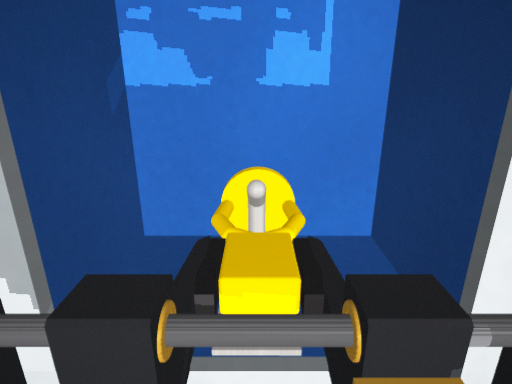

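The hook tip shows at (257,190), through the loop and centred. I'll creep down until it takes the weight.

{"op": "servo_tool", "data": {
  "deltas": [
    {"dx":0,"dy":0,"dz":0.08,"wx":0,"wy":0,"wz":0,"gripper":0.2},
    {"dx":0,"dy":0,"dz":0.15,"wx":0,"wy":0,"wz":0,"gripper":0.2},
    {"dx":0,"dy":0,"dz":0.2,"wx":0,"wy":0,"wz":0,"gripper":0.2},
    {"dx":0,"dy":0,"dz":0.25,"wx":0,"wy":0,"wz":0,"gripper":0.2},
    {"dx":0,"dy":0,"dz":0.25,"wx":0,"wy":0,"wz":0,"gripper":0.2},
    {"dx":0,"dy":0,"dz":0.25,"wx":0,"wy":0,"wz":0,"gripper":0.2},
    {"dx":0,"dy":0,"dz":0.25,"wx":0,"wy":0,"wz":0,"gripper":0.2},
    {"dx":0,"dy":0,"dz":0.25,"wx":0,"wy":0,"wz":0,"gripper":0.2}
  ]
}}

```text
t: 8.8
position: [0.4653, -0.3868, 0.1571]
orientation: [3.139, -0.014, 0.004]
force: [-1.6, 1.9, 6.2]
gripper_width: 0.384
```

Contact is made: the vertical force swung from -3 to +6 N. Releasing.

{"op": "servo_tool", "data": {
  "deltas": [
    {"dx":0,"dy":0,"dz":-0.05,"wx":0,"wy":0,"wz":0,"gripper":0.38},
    {"dx":0,"dy":0,"dz":-0.05,"wx":0,"wy":0,"wz":0,"gripper":0.42},
    {"dx":0,"dy":0,"dz":-0.05,"wx":0,"wy":0,"wz":0,"gripper":0.5},
    {"dx":0,"dy":0,"dz":-0.05,"wx":0,"wy":0,"wz":0,"gripper":0.65},
    {"dx":0,"dy":0,"dz":-0.05,"wx":0,"wy":0,"wz":0,"gripper":0.7},
    {"dx":0,"dy":0,"dz":-0.05,"wx":0,"wy":0,"wz":0,"gripper":0.7},
    {"dx":0,"dy":0,"dz":-0.05,"wx":0,"wy":0,"wz":0,"gripper":0.7},
    {"dx":0,"dy":0,"dz":-0.05,"wx":0,"wy":0,"wz":0,"gripper":0.7}
  ]
}}

```text
t: 9.47
position: [0.4653, -0.3868, 0.1575]
orientation: [3.139, -0.014, 0.004]
force: [-0.0, 0.5, 1.1]
gripper_width: 0.699
```

```bash
python3 -c "
from h import *
st();cv2.imwrite('pics/w9.png',env.grab_frame('wrist'));crop(env.grab_frame('side'),220,60,330,180,5,'pics/s9.png');st()"
```

```text
t 9.47 pos [ 0.4653 -0.3868  0.1575] yawy -90.50 z [ 0.003 -0.002 -1.   ] F [-0.   0.5  1.1] g 0.699 q [-0.89  0.55  1.28  0.    1.31  0.69]
t 9.57 pos [ 0.4653 -0.3868  0.1575] yawy -90.50 z [ 0.003 -0.002 -1.   ] F [ 0.1 -0.1 -0.3] g 0.702 q [-0.89  0.55  1.28  0.    1.31  0.69]
```

View pics/w9.png

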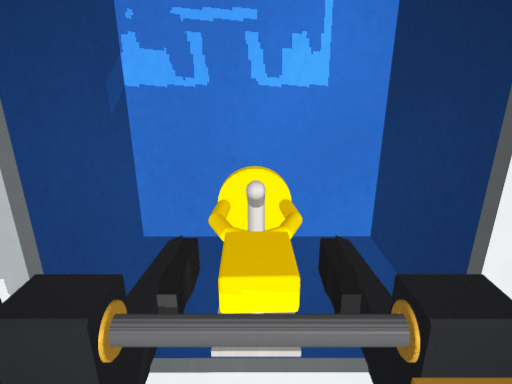

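View pics/s9.png

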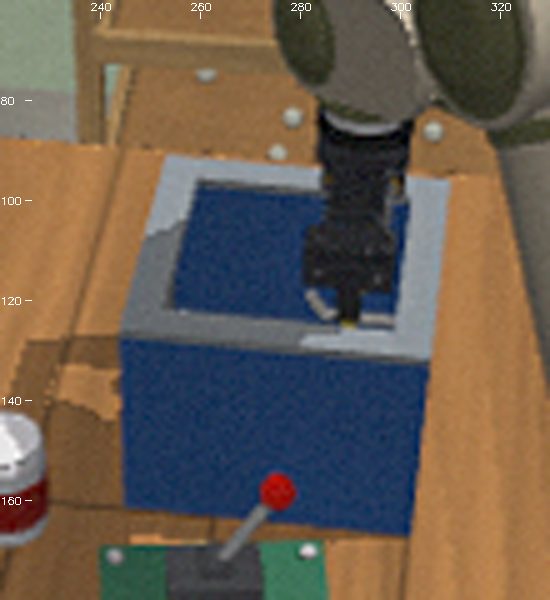

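The plug hangs free and upright on the hook, and the fingers are clear of it on both sides. Backing straight up.

{"op": "servo_tool", "data": {
  "deltas": [
    {"dx":0,"dy":0,"dz":-1,"wx":0,"wy":0,"wz":0,"gripper":0.7},
    {"dx":0,"dy":0,"dz":-2.5,"wx":0,"wy":0,"wz":0,"gripper":0.7},
    {"dx":0,"dy":0,"dz":-5,"wx":0,"wy":0,"wz":0,"gripper":0.7},
    {"dx":0,"dy":0,"dz":-8,"wx":0,"wy":0,"wz":0,"gripper":0.7},
    {"dx":0,"dy":0,"dz":-11.5,"wx":0,"wy":0,"wz":0,"gripper":0.7},
    {"dx":0,"dy":0,"dz":-15,"wx":0,"wy":0,"wz":0,"gripper":0.7},
    {"dx":0,"dy":0,"dz":-18,"wx":0,"wy":0,"wz":0,"gripper":0.7},
    {"dx":0,"dy":0,"dz":-20,"wx":0,"wy":0,"wz":0,"gripper":0.7}
  ]
}}

```text
t: 10.23
position: [0.4646, -0.3861, 0.3621]
orientation: [3.135, -0.013, 0.009]
force: [0.5, 0.4, 0.3]
gripper_width: 0.701
```

```bash
python3 -c "
from h import *
st();cv2.imwrite('pics/w10.png',env.grab_frame('wrist'));crop(env.grab_frame('side'),220,60,330,180,5,'pics/s10.png');go([.40,.30,.32],-76)"
```

```text
t 10.23 pos [ 0.4646 -0.3861  0.3621] yawy -90.49 z [ 0.006 -0.006 -1.   ] F [0.5 0.4 0.3] g 0.701 q [-0.89  0.43  0.89  0.    1.81  0.69]
 d cm [ -7.12 -68.63   3.58] w deg [  0.53  -0.39 -14.49] cur yaw -90.5 turn 14.5
```

View pics/s10.png

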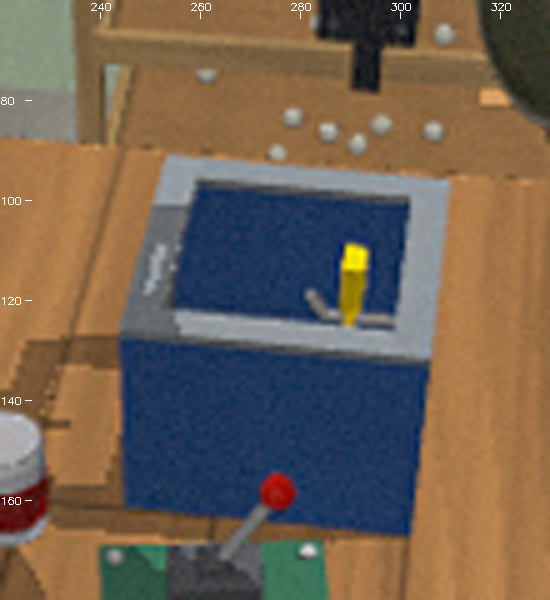

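View pics/w10.png

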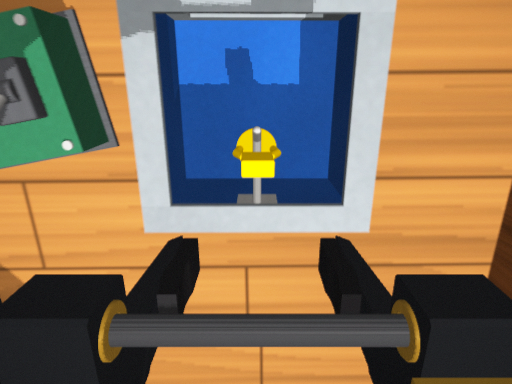

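The plug hangs upright on the hook, with the tab at (291,114) in the side view and (258,165) in the wrist view. Heading for the rack.

{"op": "servo_tool", "data": {
  "deltas": [
    {"dx":-0.2,"dy":-2,"dz":0,"wx":0.2,"wy":-0.2,"wz":-0.5,"gripper":1},
    {"dx":-0.5,"dy":-5,"dz":0,"wx":0.5,"wy":-0.4,"wz":-1,"gripper":1},
    {"dx":-0.9,"dy":-9,"dz":0,"wx":0.5,"wy":-0.4,"wz":-2,"gripper":1},
    {"dx":-1.3,"dy":-13,"dz":0,"wx":0.5,"wy":-0.4,"wz":-3,"gripper":1},
    {"dx":-1.7,"dy":-17,"dz":0,"wx":0.5,"wy":-0.4,"wz":-4,"gripper":1},
    {"dx":-2.1,"dy":-21,"dz":0,"wx":0.5,"wy":-0.4,"wz":-5,"gripper":1},
    {"dx":-2.5,"dy":-25,"dz":0,"wx":0.5,"wy":-0.4,"wz":-6,"gripper":1},
    {"dx":-2.9,"dy":-29,"dz":0,"wx":0.5,"wy":-0.4,"wz":-7,"gripper":1}
  ]
}}

```text
t: 11.0
position: [0.4374, -0.0944, 0.3587]
orientation: [-3.136, -0.179, 0.001]
force: [0.5, -1.1, -0.7]
gripper_width: 1.003
```

```bash
python3 -c "
from h import *
st();go([.39,.30,.32],-76)"
```

```text
t 11.00 pos [ 0.4374 -0.0944  0.3587] yawy -83.47 z [-0.001  0.001 -1.   ] F [ 0.5 -1.1 -0.7] g 1.003 q [-0.48  0.13  1.32  0.    1.69  0.98]
 d cm [ -0.22 -39.72   3.9 ] w deg [-0.04  0.04 -7.47] cur yaw -83.5 turn 7.5
```

{"op": "servo_tool", "data": {
  "deltas": [
    {"dx":0,"dy":-4,"dz":0.3,"wx":0,"wy":0,"wz":-1,"gripper":1},
    {"dx":0,"dy":-8,"dz":0.6,"wx":0,"wy":0,"wz":-2,"gripper":1},
    {"dx":0,"dy":-12,"dz":1,"wx":0,"wy":0,"wz":-3,"gripper":1},
    {"dx":0,"dy":-16,"dz":1.5,"wx":0,"wy":0,"wz":-4,"gripper":1},
    {"dx":0,"dy":-20,"dz":2,"wx":0,"wy":0,"wz":-5,"gripper":1},
    {"dx":-0.1,"dy":-24,"dz":2.5,"wx":0,"wy":0,"wz":-6,"gripper":1},
    {"dx":-0.2,"dy":-28,"dz":3,"wx":0,"wy":0,"wz":-7,"gripper":1},
    {"dx":-0.2,"dy":-32,"dz":3.5,"wx":0,"wy":0,"wz":-7.5,"gripper":1}
  ]
}}

```text
t: 11.67
position: [0.3977, 0.2252, 0.3231]
orientation: [-3.117, -0.385, 0.003]
force: [1.1, -0.9, -0.9]
gripper_width: 1.002
```

{"op": "servo_tool", "data": {
  "deltas": [
    {"dx":0,"dy":-3,"dz":0.3,"wx":0,"wy":0,"wz":0,"gripper":1},
    {"dx":0,"dy":-5.5,"dz":0.5,"wx":0,"wy":0,"wz":0,"gripper":1},
    {"dx":0,"dy":-7.5,"dz":0.5,"wx":0,"wy":0,"wz":0,"gripper":1},
    {"dx":0,"dy":-8.5,"dz":0.5,"wx":0,"wy":0,"wz":0,"gripper":1},
    {"dx":0,"dy":-8.5,"dz":0.5,"wx":0,"wy":0,"wz":0,"gripper":1},
    {"dx":0,"dy":-8.5,"dz":0.5,"wx":0,"wy":0,"wz":0,"gripper":1},
    {"dx":0,"dy":-8.5,"dz":0.5,"wx":0,"wy":0,"wz":0,"gripper":1},
    {"dx":0,"dy":-8.5,"dz":0.5,"wx":0,"wy":0,"wz":0,"gripper":1}
  ]
}}

```text
t: 12.33
position: [0.3774, 0.3066, 0.3182]
orientation: [-3.118, -0.383, 0.003]
force: [0.1, 0.1, -0.2]
gripper_width: 1.002
```

```bash
python3 -c "
from h import *
import pickle
st();C=cal('wrist');pickle.dump(C,open('w11.pkl','wb'));im=env.grab_frame('wrist');cv2.imwrite('pics/w11.png',im);st()"
```

```text
t 12.33 pos [0.3774 0.3066 0.3182] yawy -76.00 z [-0.002  0.    -1.   ] F [ 0.1  0.1 -0.2] g 1.002 q [0.44 0.22 1.32 0.   1.6  1.76]
t 12.38 pos [0.3773 0.3067 0.3183] yawy -76.00 z [-0.002  0.    -1.   ] F [ 0.3 -1.   0.6] g 1.002 q [0.44 0.22 1.32 0.   1.6  1.76]
```

View pics/w11.png

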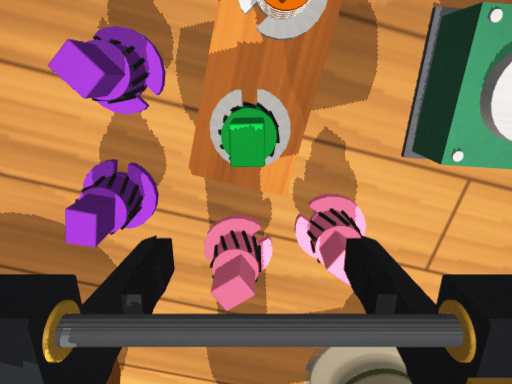

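The green head's block is at about (249,140), with the pink and purple decoys around it and the spare's flange at (283,15). Zooming in to get the yaw and position.

```bash
python3 -c "
from h import *
crop(cv2.imread('pics/w11.png'),195,75,305,180,7,'pics/c11.png')"
```

```text
(no output)
```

View pics/c11.png

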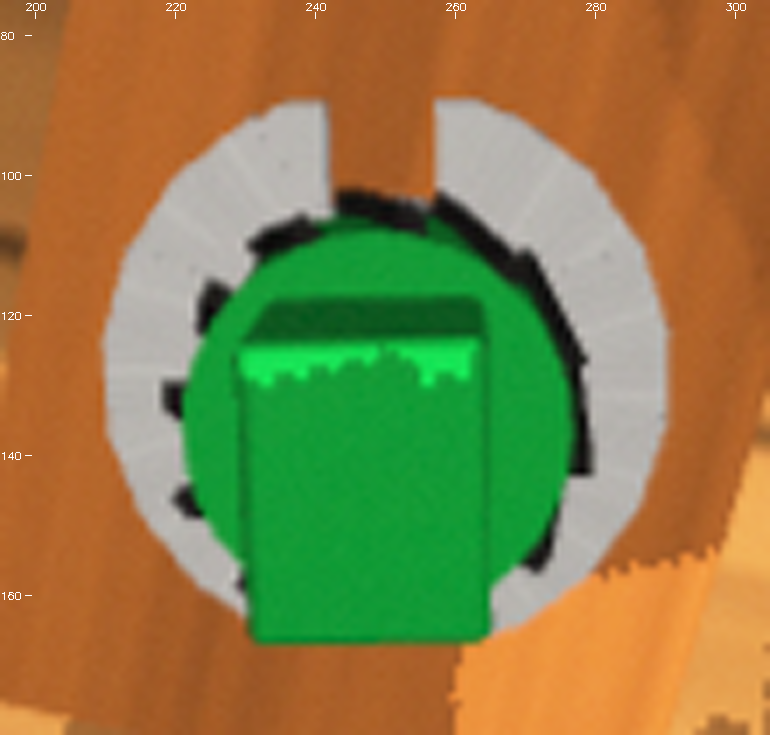

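Run:
```python
from fit import *
import pickle
C=pickle.load(open('w11.pkl','rb'))
q=t6(7,195,75,[(240,344),(489,338),(492,640),(250,642)])
W=[atz(C,u,.17)[:2] for u in q];print(np.round(W,4),'c',np.mean(W,0))
for a,b in((0,1),(3,2),(3,0),(2,1)):
    v=W[b]-W[a];print(np.round(np.linalg.norm(v),4),np.degrees(np.arctan2(v[1],v[0])))
ct=t6(4,130,150,[(55,318),(98,302),(119,372),(68,376)])
print('tri',tri([T,C],[np.mean(ct,0),np.mean(q,0)]))
cs=t6(6,205,240,[(480,128),(556,121),(566,173),(478,181)])
print('triS',tri([S,C],[np.mean(cs,0),np.mean(q,0)]),tri([S,C,T],[np.mean(cs,0),np.mean(q,0),np.mean(ct,0)]))
s=t6(7,195,75,[(330,101),(437,101),(332,205),(437,190),(103,365),(668,360)])
P=[atz(C,u,.072)[:2] for u in s]
for i in (0,1):
    v=P[i]-P[i+2];print('slot',np.linalg.norm(v),np.degrees(np.arctan2(v[1],v[0])))
print('slot w',np.linalg.norm(P[0]-P[1]),'outer mid',(P[0]+P[1])/2,'flange mid',(P[4]+P[5])/2,np.linalg.norm(P[4]-P[5]))
```

```text
[[0.4177 0.3439]
 [0.4259 0.3139]
 [0.3883 0.3039]
 [0.3804 0.3345]] c [0.40306737 0.32401801]
0.0311 -74.67692904401203
0.0316 -75.5433361892213
0.0384 14.175505283140527
0.0389 14.86086440672769
tri [0.40132193 0.32281453 0.1543283 ]
triS [0.40344414 0.32408043 0.17065619] [0.40209548 0.32100545 0.16460606]
slot 0.016344681660356967 14.126013001727939
slot 0.013957368350324998 13.855278446124235
slot w 0.017356416859898808 outer mid [0.4467581  0.33522913] flange mid [0.40595815 0.32517636] 0.09507942390117904
```

```bash
python3 -c "
from h import *
crop(env.grab_frame('top'),220,140,345,240,6,'pics/t12.png');crop(env.grab_frame('side'),225,140,305,245,5,'pics/s12.png')
go([.403,.323,.138],-75.4)"
```

```text
d cm [ 2.92 -0.92 18.02] w deg [-0.04  0.09 -0.58] cur yaw -76.0 turn 0.6
```

View pics/t12.png

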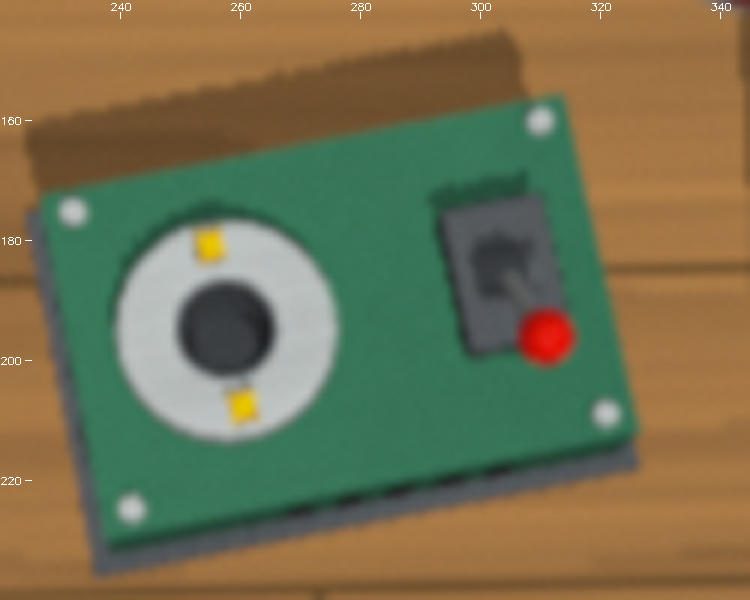

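View pics/s12.png

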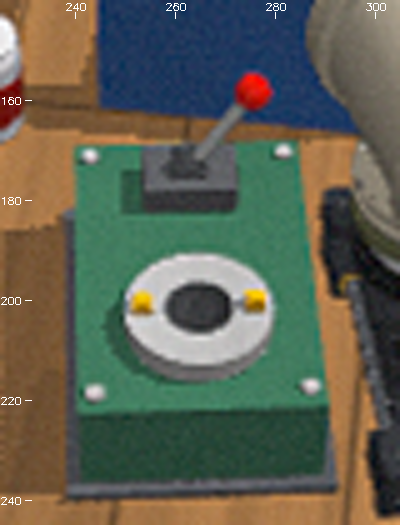

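```bash
cat > drive.py <<'E'
from fit import *
ct=t6(6,220,140,[(226,328),(226.5,329),(210,245),(243,406)])
cs=t6(5,225,140,[(199,307),(199,310),(142,301),(255,299)])
L=[(0,0,.105),(0,0,.105),(.039,0,.116),(-.039,0,.116)]
co=t6(6,220,140,[(43,193),(563,96),(637,437),(108,548)])
so=t6(5,225,140,[(327,407),(78,410),(78,146),(298,144)])
D=[(-.085,.075,.085),(.085,.075,.085),(.085,-.185,.085),(-.085,-.185,.085)]
Dt=[D[1],D[2],D[3],D[0]]
print('bore tri',tri([T,S],[ct[0],cs[0]]),tri([T,S],[ct[2],cs[2]]),tri([T,S],[ct[3],cs[3]]))
for o in ([(T,a,b) for a,b in zip(L+Dt,ct+co)],[(S,a,b) for a,b in zip(L+D,cs+so)],[(T,a,b) for a,b in zip(L+Dt,ct+co)]+[(S,a,b) for a,b in zip(L+D,cs+so)]):
    x,r=fit(o,[.5,0,.1,0],False);print(np.round(x,4),np.degrees(x[2]));print(r.tolist())
E
python3 drive.py
```

```text
bore tri [0.51557271 0.03543416 0.10545903] [0.5541906  0.04222424 0.11301341] [0.47751731 0.02835716 0.11181671]
[0.5146 0.0353 0.1735 0.    ] 9.942217980764923
[[0.1, 0.3], [-0.0, 0.1], [0.1, 0.1], [-0.0, 0.1], [-0.6, 0.4], [0.4, -0.0], [0.7, -0.2], [-0.5, -1.2]]
[0.5161 0.0362 0.1658 0.    ] 9.499976986175815
[[-0.1, 0.3], [-0.1, -0.3], [0.0, -0.5], [0.1, -0.5], [0.3, 0.3], [-0.4, 0.7], [-0.3, 0.1], [0.5, -0.2]]
[0.5152 0.0356 0.1702 0.    ] 9.74972276049894
[[-0.0, 0.0], [-0.1, -0.1], [0.0, -0.2], [-0.2, -0.1], [-0.6, 0.1], [0.4, -0.1], [0.6, -0.2], [-0.7, -1.5], [0.2, 0.2], [0.2, -0.4], [0.3, -0.5], [0.4, -0.6], [0.6, 0.1], [0.0, 0.7], [-0.2, 0.1], [0.5, -0.4]]
```

{"op": "servo_tool", "data": {
  "deltas": [
    {"dx":1,"dy":-0.3,"dz":3,"wx":0,"wy":0,"wz":-0.6,"gripper":1},
    {"dx":2,"dy":-0.6,"dz":6,"wx":0,"wy":0,"wz":-0.6,"gripper":1},
    {"dx":2.9,"dy":-0.9,"dz":9,"wx":0,"wy":0,"wz":-0.6,"gripper":1},
    {"dx":2.9,"dy":-0.9,"dz":12,"wx":0,"wy":0,"wz":-0.6,"gripper":1},
    {"dx":2.9,"dy":-0.9,"dz":15,"wx":0,"wy":0,"wz":-0.6,"gripper":1},
    {"dx":2.9,"dy":-0.9,"dz":17,"wx":0,"wy":0,"wz":-0.6,"gripper":1},
    {"dx":2.9,"dy":-0.9,"dz":18,"wx":0,"wy":0,"wz":-0.6,"gripper":1},
    {"dx":2.9,"dy":-0.9,"dz":18,"wx":0,"wy":0,"wz":-0.6,"gripper":1}
  ]
}}

```text
t: 13.15
position: [0.4022, 0.322, 0.1361]
orientation: [3.115, 0.399, -0.009]
force: [0.3, 0.7, 0.8]
gripper_width: 0.999
```

{"op": "servo_tool", "data": {
  "deltas": [
    {"dx":0,"dy":0,"dz":0,"wx":0,"wy":0,"wz":0,"gripper":0.2},
    {"dx":0,"dy":0,"dz":0,"wx":0,"wy":0,"wz":0,"gripper":0.2},
    {"dx":0,"dy":0,"dz":0,"wx":0,"wy":0,"wz":0,"gripper":0.2},
    {"dx":0,"dy":0,"dz":0,"wx":0,"wy":0,"wz":0,"gripper":0.2},
    {"dx":0,"dy":0,"dz":0,"wx":0,"wy":0,"wz":0,"gripper":0.2},
    {"dx":0,"dy":0,"dz":0,"wx":0,"wy":0,"wz":0,"gripper":0.2},
    {"dx":0,"dy":0,"dz":0,"wx":0,"wy":0,"wz":0,"gripper":0.2},
    {"dx":0,"dy":0,"dz":0,"wx":0,"wy":0,"wz":0,"gripper":0.2}
  ],
  "squeeze": 40
}}

```text
t: 13.82
position: [0.4022, 0.322, 0.1362]
orientation: [3.115, 0.399, -0.009]
force: [0.3, -0.3, 0.2]
gripper_width: 0.423
```

```bash
python3 -c "
from h import *
st();cv2.imwrite('pics/w13.png',env.grab_frame('wrist'));crop(env.grab_frame('side'),205,210,325,310,5,'pics/s13.png')"
```

```text
t 13.82 pos [0.4022 0.322  0.1362] yawy -75.42 z [-0.006 -0.002 -1.   ] F [ 0.3 -0.3  0.2] g 0.423 q [0.44 0.43 1.56 0.   1.15 1.76]
```

View pics/w13.png

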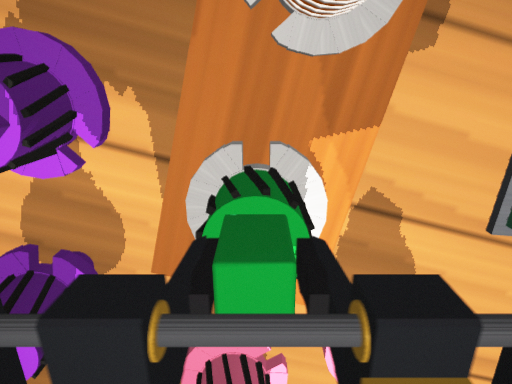

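View pics/s13.png

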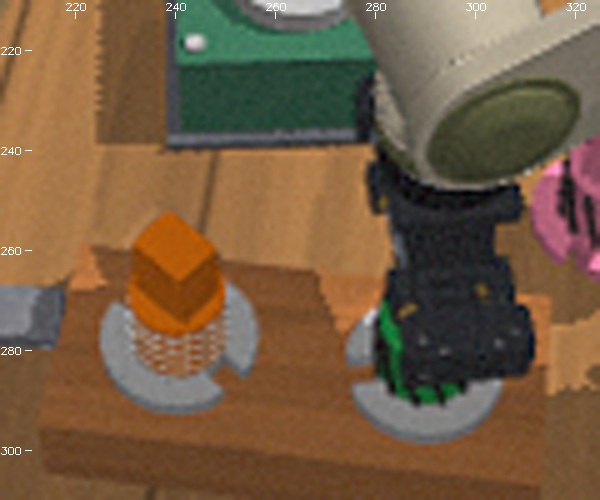

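The fingers may still be closing (37 mm against the 32 mm block), so I'll wait.

{"op": "servo_tool", "data": {
  "deltas": [
    {"dx":0,"dy":0,"dz":0,"wx":0,"wy":0,"wz":0,"gripper":0.2},
    {"dx":0,"dy":0,"dz":0,"wx":0,"wy":0,"wz":0,"gripper":0.2},
    {"dx":0,"dy":0,"dz":0,"wx":0,"wy":0,"wz":0,"gripper":0.2},
    {"dx":0,"dy":0,"dz":0,"wx":0,"wy":0,"wz":0,"gripper":0.2},
    {"dx":0,"dy":0,"dz":0,"wx":0,"wy":0,"wz":0,"gripper":0.2},
    {"dx":0,"dy":0,"dz":0,"wx":0,"wy":0,"wz":0,"gripper":0.2},
    {"dx":0,"dy":0,"dz":0,"wx":0,"wy":0,"wz":0,"gripper":0.2},
    {"dx":0,"dy":0,"dz":0,"wx":0,"wy":0,"wz":0,"gripper":0.2}
  ]
}}

```text
t: 14.58
position: [0.4022, 0.3221, 0.1362]
orientation: [3.116, 0.399, -0.009]
force: [-0.2, 0.4, 0.2]
gripper_width: 0.357
```

```bash
python3 -c "
from h import *
import pickle
st();C=cal('wrist');pickle.dump(C,open('w14.pkl','wb'));im=env.grab_frame('wrist');crop(im,160,130,360,320,4,'pics/w14.png');go([.402,.322,.29],-75.42)"
```

```text
t 14.58 pos [0.4022 0.3221 0.1362] yawy -75.42 z [-0.006 -0.001 -1.   ] F [-0.2  0.4  0.2] g 0.357 q [0.44 0.43 1.56 0.   1.15 1.76]
 d cm [ -0.11   0.   -15.37] w deg [-0.01  0.33  0.  ] cur yaw -75.4 turn -0.0
```

View pics/w14.png

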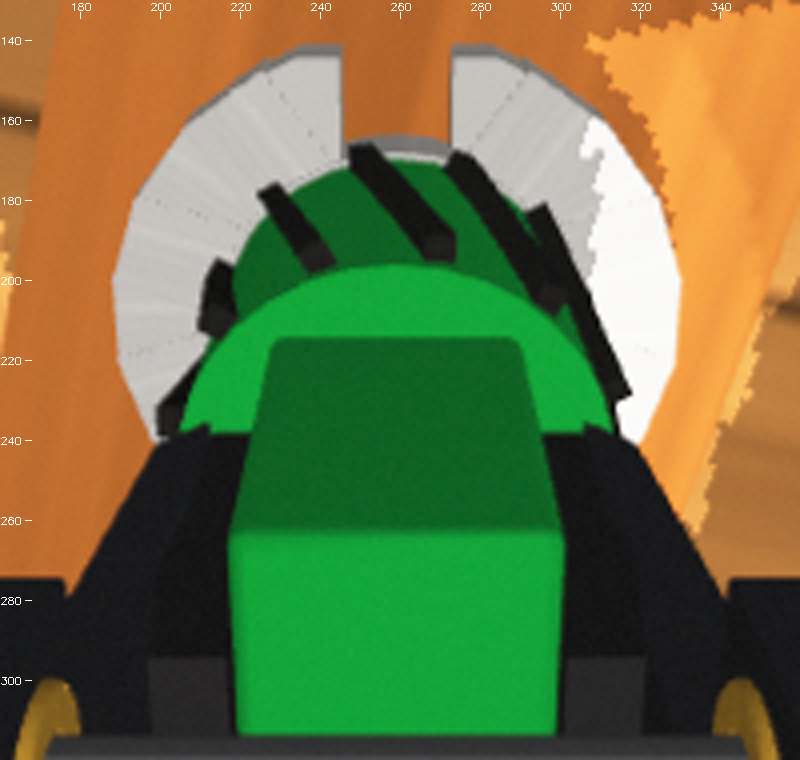

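The grip is at 31.4 mm, matching the 32 mm block. I'll work out where the head's axis sits in the tool frame, and where the spindle was in the earlier wrist frame at similar height, so that the camera's bias cancels.

```bash
python3 -c "
from h import *
crop(cv2.imread('pics/w3.png'),170,115,345,260,4,'pics/c3w.png')"
```

```text
(no output)
```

View pics/c3w.png

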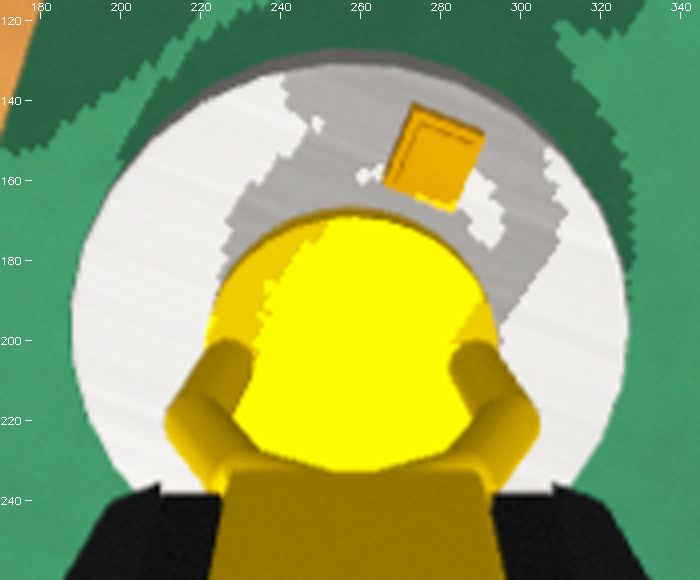

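Run:
```python
from fit import *
import pickle
C=pickle.load(open('w14.pkl','rb'))
R=cv2.Rodrigues(C[1])[0];o=-R.T@C[2]
s=env.get_state();M=Ro.from_rotvec(s['orientation']).as_matrix()
Rct=R@M; oct_=M.T@(o-s['position'])  # cam in tool
print('cam in tool',oct_)
K=C[0]
def ray(u,zt):
    d=Rct.T@np.linalg.inv(K)@np.array([*u,1.]);return (oct_+d*(zt-oct_[2])/d[2])[:2]
def circ(P):
    f=lambda p:np.hypot(P[:,0]-p[0],P[:,1]-p[1])-p[2]
    x=least_squares(f,[0,0,.05]).x;return x,f(x)
h=t6(4,160,130,[(341,57),(452,57),(265,68),(528,68),(190,125),(608,125),(135,200),(657,200),(113,282),(680,282),(677,360),(120,360)])
P=np.array([ray(u,.1362-.072) for u in h]);x,r=circ(P);print('head flange in tool (m)',np.round(x,4),np.round(r*1e3,1))
n=t6(4,170,115,[(72,310),(628,320),(350,63),(575,484),(128,484)])
P=np.array([ray(u,.1904-.105) for u in n]);x,r=circ(P);print('nose in tool',np.round(x,4),np.round(r*1e3,1))
d=ray(t6(4,170,115,[(434,158)])[0],.1904-.116)-x[:2];print('dog rel nose (tool)',d,np.linalg.norm(d))
# tool->world w3: pos .5164,.0359 yaw -58.05
y=np.radians(-58.05);X=np.array([-np.sin(y),np.cos(y)]);Y=np.array([np.cos(y),np.sin(y)])
print('nose world',np.array([.5164,.0359])+x[0]*X+x[1]*Y)
dw=d[0]*X+d[1]*Y;print('dog dir',np.degrees(np.arctan2(dw[1],dw[0])))
y=np.radians(-75.42);
v=P
sl=np.mean([ray(u,.0642) for u in h[:2]],0);print('slot outer mid tool',sl)
```

```text
cam in tool [ 8.52310305e-02 -4.28708203e-05 -1.37853407e-01]
head flange in tool (m) [ 0.0005 -0.      0.0481] [-1.2 -1.2  0.9  0.8  0.2  0.6  0.3 -0.   0.1 -0.2  0.  -0.4]
nose in tool [ 0.0003 -0.0013  0.0515] [-0.1 -0.3  0.2  0.2 -0. ]
dog rel nose (tool) [0.03750534 0.01412686] 0.04007765794146338
nose world [0.51593247 0.03712795]
dog dir 11.31048762663514
slot outer mid tool [ 0.04663202 -0.00012339]
```

All sources agree to 1.5 mm: the spindle axis is at about (0.5156, 0.0363), the drive yaw is 9.75°, and the head axis is within 0.5 mm of the TCP. Lifting the head.

{"op": "servo_tool", "data": {
  "deltas": [
    {"dx":0,"dy":0,"dz":-0.5,"wx":0,"wy":0,"wz":0,"gripper":0.2},
    {"dx":0,"dy":0,"dz":-1.5,"wx":0,"wy":0,"wz":0,"gripper":0.2},
    {"dx":0,"dy":0,"dz":-3.5,"wx":0,"wy":0,"wz":0,"gripper":0.2},
    {"dx":0,"dy":0,"dz":-6,"wx":0,"wy":0,"wz":0,"gripper":0.2},
    {"dx":0,"dy":0,"dz":-9,"wx":0,"wy":0,"wz":0,"gripper":0.2},
    {"dx":0,"dy":0,"dz":-12,"wx":0,"wy":0,"wz":0,"gripper":0.2},
    {"dx":0,"dy":0,"dz":-15,"wx":0,"wy":0,"wz":0,"gripper":0.2},
    {"dx":0,"dy":0,"dz":-16,"wx":0,"wy":0,"wz":0,"gripper":0.2}
  ]
}}

```text
t: 15.3
position: [0.4036, 0.3226, 0.3005]
orientation: [-3.115, -0.399, 0.0]
force: [0.6, -0.4, -3.0]
gripper_width: 0.358
```

```bash
python3 -c "
from h import *
st();crop(env.grab_frame('side'),205,180,325,310,4,'pics/s15.png');go([.5156,.0363,.27],-80.25)"
```

```text
t 15.30 pos [0.4036 0.3226 0.3005] yawy -75.42 z [-0.     0.001 -1.   ] F [ 0.6 -0.4 -3. ] g 0.358 q [0.44 0.29 1.28 0.   1.57 1.76]
 d cm [ 3.61 30.53  3.01] w deg [-0.07 -0.03  4.84] cur yaw -75.4 turn -4.8
```

View pics/s15.png

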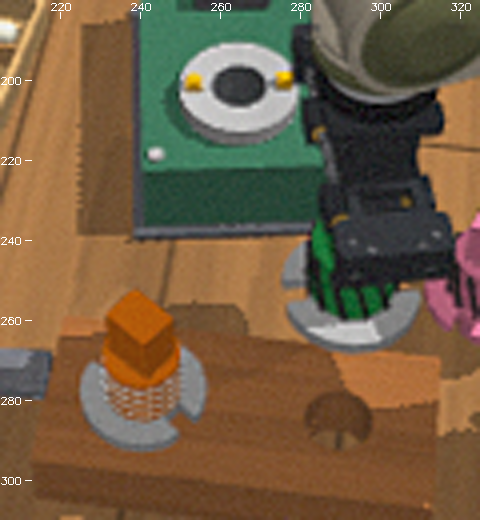

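The head is out of its hole (empty at (290,282)) and held level, and the spare is untouched.

{"op": "servo_tool", "data": {
  "deltas": [
    {"dx":0.2,"dy":1.5,"dz":0,"wx":0,"wy":0,"wz":0.3,"gripper":0.2},
    {"dx":0.5,"dy":4,"dz":0,"wx":0,"wy":0,"wz":0.6,"gripper":0.2},
    {"dx":0.9,"dy":7.5,"dz":0,"wx":0,"wy":0,"wz":1.2,"gripper":0.2},
    {"dx":1.3,"dy":11,"dz":0,"wx":0,"wy":0,"wz":1.8,"gripper":0.2},
    {"dx":1.7,"dy":14.5,"dz":0,"wx":0,"wy":0,"wz":2.4,"gripper":0.2},
    {"dx":2.1,"dy":18,"dz":0,"wx":0,"wy":0,"wz":3,"gripper":0.2},
    {"dx":2.5,"dy":21.5,"dz":0,"wx":0,"wy":0,"wz":3.6,"gripper":0.2},
    {"dx":2.9,"dy":25,"dz":0,"wx":0,"wy":0,"wz":4.2,"gripper":0.2}
  ]
}}

```text
t: 16.02
position: [0.4946, 0.0863, 0.2991]
orientation: [-3.127, -0.283, 0.003]
force: [1.3, 0.1, -4.1]
gripper_width: 0.359
```

```bash
python3 -c "
from h import *
st();go([.5156,.0363,.27],-80.25)"
```

```text
t 16.02 pos [0.4946 0.0863 0.2991] yawy -79.65 z [-0.002  0.002 -1.   ] F [ 1.3  0.1 -4.1] g 0.359 q [-0.06  0.26  1.32  0.    1.56  1.33]
 d cm [1.17 5.3  2.9 ] w deg [-0.11  0.1   0.6 ] cur yaw -79.6 turn -0.6
```

{"op": "servo_tool", "data": {
  "deltas": [
    {"dx":0.6,"dy":3,"dz":0.5,"wx":0,"wy":0,"wz":0.3,"gripper":0.2},
    {"dx":1,"dy":4.8,"dz":1.5,"wx":-0.1,"wy":0.1,"wz":0.6,"gripper":0.2},
    {"dx":1.2,"dy":5.3,"dz":2.5,"wx":-0.1,"wy":0.1,"wz":0.6,"gripper":0.2},
    {"dx":1.2,"dy":5.3,"dz":2.9,"wx":-0.1,"wy":0.1,"wz":0.6,"gripper":0.2},
    {"dx":1.2,"dy":5.3,"dz":2.9,"wx":-0.1,"wy":0.1,"wz":0.6,"gripper":0.2},
    {"dx":1.2,"dy":5.3,"dz":2.9,"wx":-0.1,"wy":0.1,"wz":0.6,"gripper":0.2},
    {"dx":1.2,"dy":5.3,"dz":2.9,"wx":-0.1,"wy":0.1,"wz":0.6,"gripper":0.2},
    {"dx":1.2,"dy":5.3,"dz":2.9,"wx":-0.1,"wy":0.1,"wz":0.6,"gripper":0.2}
  ]
}}

```text
t: 16.68
position: [0.5157, 0.0373, 0.2706]
orientation: [3.13, 0.269, 0.002]
force: [-0.6, 0.2, -4.1]
gripper_width: 0.358
```

```bash
python3 -c "
from h import *
import pickle
st();C=cal('wrist');pickle.dump(C,open('w16.pkl','wb'));im=env.grab_frame('wrist');cv2.imwrite('pics/w16f.png',im);crop(im,160,60,360,250,4,'pics/w16.png');crop(env.grab_frame('side'),225,120,325,240,5,'pics/s16.png');st();go([.5156,.0363,.215],-80.25)"
```

```text
t 16.68 pos [0.5157 0.0373 0.2706] yawy -80.16 z [ 0.001  0.    -1.   ] F [-0.6  0.2 -4.1] g 0.358 q [-0.16  0.31  1.34  0.    1.49  1.24]
t 16.78 pos [0.5158 0.0369 0.2704] yawy -80.19 z [ 0.001 -0.    -1.   ] F [-0.   0.2 -4.4] g 0.355 q [-0.16  0.31  1.34  0.    1.49  1.24]
 d cm [-0.03  0.06  5.54] w deg [ 0.01 -0.04  0.06] cur yaw -80.2 turn -0.1
```

View pics/w16.png

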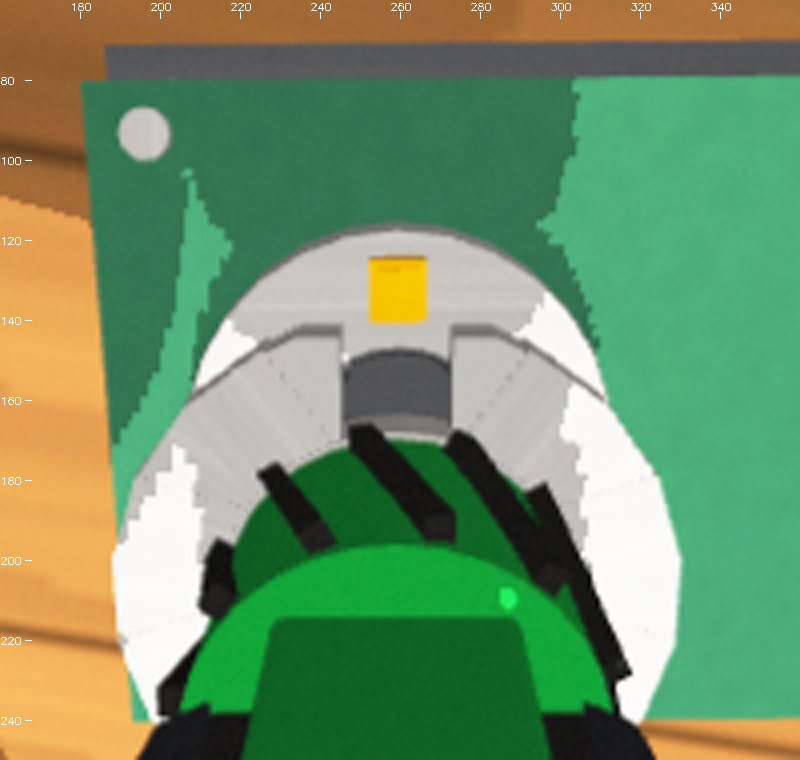

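View pics/s16.png

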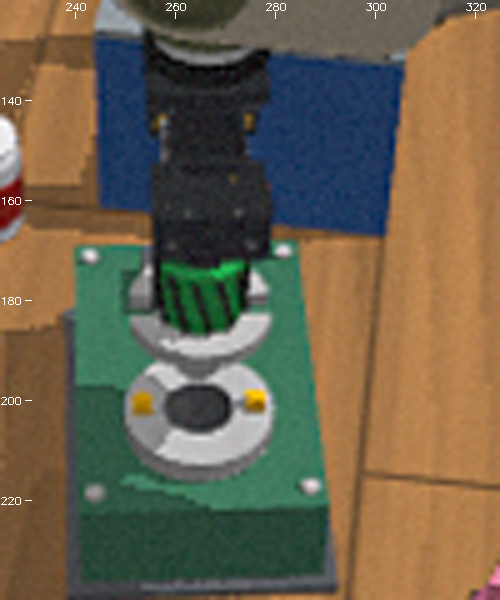

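The dog (259,132) lines up with the slot (mid x about 259), and the bore's far rim shows through the slot at (259,147). I'll measure the remaining offset along x.

Run:
```python
from fit import *
import pickle
C=pickle.load(open('w16.pkl','rb'))
R=cv2.Rodrigues(C[1])[0];o=-R.T@C[2]
p=np.array([.5157,.0370,.2705]);s=env.get_state();M=Ro.from_rotvec(s['orientation']).as_matrix();
Rct=R@M;oc=M.T@(o-p)
def ray(u,zt):
    d=Rct.T@np.linalg.inv(C[0])@np.array([*u,1.]);return (oc+d*(zt-oc[2])/d[2])[:2]
f=lambda l:t6(4,160,60,l)
dog=ray(f([(398,293)])[0],.2705-.116);bore=ray(f([(397,348)])[0],.2705-.105);rim=ray(f([(398,231)])[0],.2705-.105)
l=ray(f([(369,293)])[0],.2705-.116);r=ray(f([(428,293)])[0],.2705-.116)
print('centre tool x from dog',dog[0]-.039,'bore',bore[0]-.023,'rim',rim[0]-.052,'y dog',dog[1],'dog w',r[1]-l[1])
fl=ray(f([(341,334)])[0],.2705-.0762-.118+.0) 
zt=.0642
a=ray(f([(341,334)])[0],zt);b=ray(f([(452,334)])[0],zt);print('slot corners',a,b)
dt,db=ray(f([(398,262)])[0],.2705-.116),ray(f([(398,322)])[0],.2705-.116);print('dog x edges',dt[0],db[0])
k=f([(80,81),(800,76)]);A=[ray(u,.2705-.085) for u in k];v=A[1]-A[0];print('edge angle in tool (deg)',np.degrees(np.arctan2(v[0],v[1])))
```

```text
centre tool x from dog 0.0004380090042123419 bore 0.0016978510646473918 rim -3.294066697469983e-05 y dog -0.00014580255895976064 dog w 0.013315123510814285
slot corners [ 0.04714075 -0.00920573] [0.04713646 0.00828909]
dog x edges 0.04635837786762767 0.03286635077223197
edge angle in tool (deg) 0.35750662264612193
```

Offsets are under 0.5 mm. Lowering until the flange is just above the dogs.

{"op": "servo_tool", "data": {
  "deltas": [
    {"dx":0,"dy":0,"dz":1,"wx":0,"wy":0,"wz":0,"gripper":0.2},
    {"dx":0,"dy":0,"dz":2.5,"wx":0,"wy":0,"wz":0,"gripper":0.2},
    {"dx":0,"dy":0,"dz":4,"wx":0,"wy":0,"wz":0,"gripper":0.2},
    {"dx":0,"dy":0,"dz":5.3,"wx":0,"wy":0,"wz":0,"gripper":0.2},
    {"dx":0,"dy":0,"dz":6.3,"wx":0,"wy":0,"wz":0,"gripper":0.2},
    {"dx":0,"dy":0,"dz":7,"wx":0,"wy":0,"wz":0,"gripper":0.2},
    {"dx":0,"dy":0,"dz":7.4,"wx":0,"wy":0,"wz":0,"gripper":0.2},
    {"dx":0,"dy":0,"dz":7.4,"wx":0,"wy":0,"wz":0,"gripper":0.2}
  ]
}}

```text
t: 17.45
position: [0.5157, 0.0371, 0.196]
orientation: [-3.13, -0.269, 0.0]
force: [0.2, -0.1, -3.8]
gripper_width: 0.356
```

```bash
python3 -c "
from h import *
import pickle
st();im=env.grab_frame('wrist');crop(im,160,90,360,250,4,'pics/w17.png');crop(env.grab_frame('side'),225,140,305,240,5,'pics/s17.png');st();go([.5157,.037,.1812],-80.25)"
```

```text
t 17.45 pos [0.5157 0.0371 0.196 ] yawy -80.18 z [-0.  0. -1.] F [ 0.2 -0.1 -3.8] g 0.356 q [-0.16  0.37  1.47  0.    1.3   1.24]
t 17.55 pos [0.5161 0.037  0.197 ] yawy -80.18 z [ 0.002 -0.    -1.   ] F [-0.7  1.3 -4.5] g 0.361 q [-0.16  0.37  1.47  0.    1.3   1.24]
 d cm [-0.04 -0.01  1.58] w deg [ 0.03 -0.09  0.07] cur yaw -80.2 turn -0.1
```

View pics/w17.png

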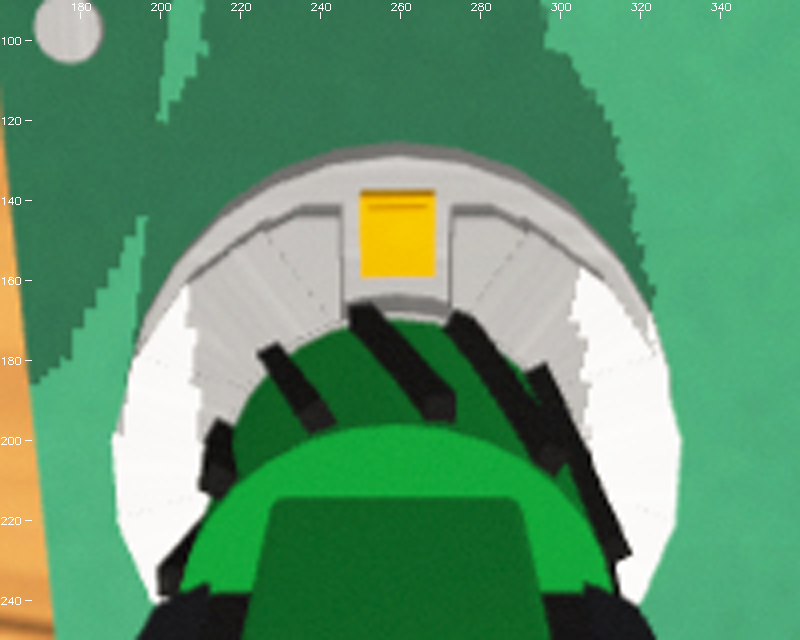

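View pics/s17.png

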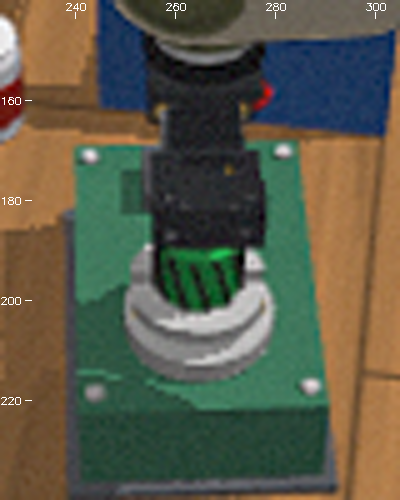

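The dog sits centred in the slot, and both look square. Lowering on, gently.

{"op": "servo_tool", "data": {
  "deltas": [
    {"dx":0,"dy":0,"dz":0.3,"wx":0,"wy":0,"wz":0,"gripper":0.2},
    {"dx":0,"dy":0,"dz":0.6,"wx":0,"wy":0,"wz":0,"gripper":0.2},
    {"dx":0,"dy":0,"dz":0.9,"wx":0,"wy":0,"wz":0,"gripper":0.2},
    {"dx":0,"dy":0,"dz":1.1,"wx":0,"wy":0,"wz":0,"gripper":0.2},
    {"dx":0,"dy":0,"dz":1.25,"wx":0,"wy":0,"wz":0,"gripper":0.2},
    {"dx":0,"dy":0,"dz":1.35,"wx":0,"wy":0,"wz":0,"gripper":0.2},
    {"dx":0,"dy":0,"dz":1.4,"wx":0,"wy":0,"wz":0,"gripper":0.2},
    {"dx":0,"dy":0,"dz":1.4,"wx":0,"wy":0,"wz":0,"gripper":0.2}
  ]
}}

```text
t: 18.22
position: [0.516, 0.037, 0.1829]
orientation: [3.13, 0.269, 0.002]
force: [0.1, 0.1, -4.6]
gripper_width: 0.357
```

```bash
python3 -c "
from h import *
st()"
```

```text
t 18.22 pos [0.516  0.037  0.1829] yawy -80.18 z [ 0.001 -0.    -1.   ] F [ 0.1  0.1 -4.6] g 0.357 q [-0.16  0.38  1.49  0.    1.26  1.24]
```

Still free, with about 2 mm to go by calculation. Creeping down.

{"op": "servo_tool", "data": {
  "deltas": [
    {"dx":0,"dy":0,"dz":0.05,"wx":0,"wy":0,"wz":0,"gripper":0.2},
    {"dx":0,"dy":0,"dz":0.1,"wx":0,"wy":0,"wz":0,"gripper":0.2},
    {"dx":0,"dy":0,"dz":0.15,"wx":0,"wy":0,"wz":0,"gripper":0.2},
    {"dx":0,"dy":0,"dz":0.2,"wx":0,"wy":0,"wz":0,"gripper":0.2},
    {"dx":0,"dy":0,"dz":0.22,"wx":0,"wy":0,"wz":0,"gripper":0.2},
    {"dx":0,"dy":0,"dz":0.22,"wx":0,"wy":0,"wz":0,"gripper":0.2},
    {"dx":0,"dy":0,"dz":0.22,"wx":0,"wy":0,"wz":0,"gripper":0.2},
    {"dx":0,"dy":0,"dz":0.22,"wx":0,"wy":0,"wz":0,"gripper":0.2}
  ]
}}

```text
t: 18.88
position: [0.5164, 0.037, 0.1813]
orientation: [3.13, 0.269, 0.004]
force: [0.6, 1.0, 5.9]
gripper_width: 0.362
```

```bash
python3 -c "
from h import *
st();im=env.grab_frame('wrist');crop(im,160,90,360,250,4,'pics/w18.png');crop(env.grab_frame('side'),225,140,305,240,5,'pics/s18.png');st()"
```

```text
t 18.88 pos [0.5164 0.037  0.1813] yawy -80.18 z [ 0.003 -0.    -1.   ] F [0.6 1.  5.9] g 0.362 q [-0.16  0.38  1.5   0.    1.26  1.24]
t 18.98 pos [0.5163 0.037  0.1812] yawy -80.19 z [ 0.003 -0.    -1.   ] F [-0.1  0.4  5.6] g 0.357 q [-0.16  0.38  1.5   0.    1.26  1.24]
```

View pics/w18.png

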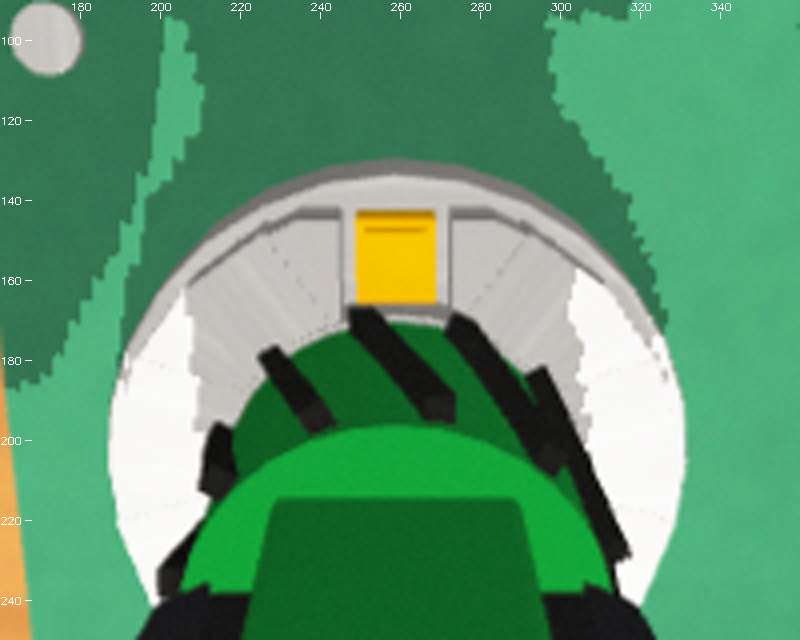

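View pics/s18.png

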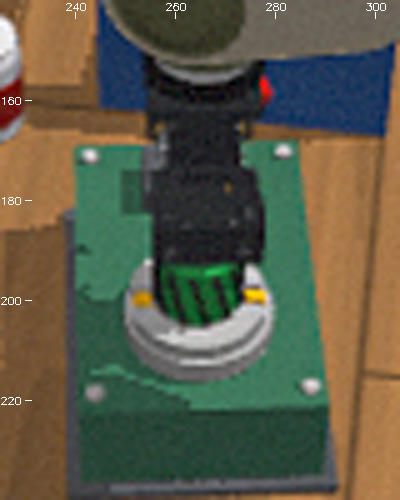

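Contact came at z = 0.1812, exactly the seated height, and both dogs show inside the slots. Releasing.

{"op": "servo_tool", "data": {
  "deltas": [
    {"dx":0,"dy":0,"dz":-0.02,"wx":0,"wy":0,"wz":0,"gripper":0.38},
    {"dx":0,"dy":0,"dz":-0.02,"wx":0,"wy":0,"wz":0,"gripper":0.42},
    {"dx":0,"dy":0,"dz":-0.02,"wx":0,"wy":0,"wz":0,"gripper":0.5},
    {"dx":0,"dy":0,"dz":-0.02,"wx":0,"wy":0,"wz":0,"gripper":0.65},
    {"dx":0,"dy":0,"dz":-0.02,"wx":0,"wy":0,"wz":0,"gripper":0.75},
    {"dx":0,"dy":0,"dz":-0.02,"wx":0,"wy":0,"wz":0,"gripper":0.75},
    {"dx":0,"dy":0,"dz":-0.02,"wx":0,"wy":0,"wz":0,"gripper":0.75},
    {"dx":0,"dy":0,"dz":-0.02,"wx":0,"wy":0,"wz":0,"gripper":0.75}
  ]
}}

```text
t: 19.65
position: [0.5163, 0.037, 0.1814]
orientation: [3.13, 0.269, 0.004]
force: [-0.0, -0.2, 0.8]
gripper_width: 0.748
```

{"op": "servo_tool", "data": {
  "deltas": [
    {"dx":0,"dy":0,"dz":-1,"wx":0,"wy":0,"wz":0,"gripper":0.75},
    {"dx":0,"dy":0,"dz":-3,"wx":0,"wy":0,"wz":0,"gripper":0.75},
    {"dx":0,"dy":0,"dz":-5,"wx":0,"wy":0,"wz":0,"gripper":0.75},
    {"dx":0,"dy":0,"dz":-8,"wx":0,"wy":0,"wz":0,"gripper":0.75},
    {"dx":0,"dy":0,"dz":-11,"wx":0,"wy":0,"wz":0,"gripper":0.75},
    {"dx":0,"dy":0,"dz":-13,"wx":0,"wy":0,"wz":0,"gripper":0.75},
    {"dx":0,"dy":0,"dz":-14,"wx":0,"wy":0,"wz":0,"gripper":0.75},
    {"dx":0,"dy":0,"dz":-14,"wx":0,"wy":0,"wz":0,"gripper":0.75}
  ]
}}

```text
t: 20.32
position: [0.5165, 0.0369, 0.3237]
orientation: [3.128, 0.269, 0.011]
force: [0.1, 0.4, -0.8]
gripper_width: 0.751
```

```bash
python3 -c "
from h import *
import pickle
st();C=cal('wrist');pickle.dump(C,open('w19.pkl','wb'));im=env.grab_frame('wrist');cv2.imwrite('pics/w19.png',im);crop(env.grab_frame('side'),225,120,325,240,5,'pics/s19.png');st()"
```

```text
t 20.32 pos [0.5165 0.0369 0.3237] yawy -80.18 z [ 0.007 -0.001 -1.   ] F [ 0.1  0.4 -0.8] g 0.751 q [-0.16  0.28  1.23  0.    1.63  1.24]
t 20.42 pos [0.5158 0.037  0.3209] yawy -80.18 z [ 0.002 -0.    -1.   ] F [ 0.5 -0.2 -0.7] g 0.748 q [-0.16  0.28  1.24  0.    1.62  1.24]
```

View pics/w19.png

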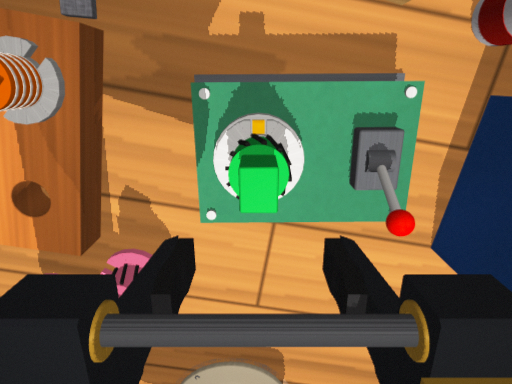

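View pics/s19.png

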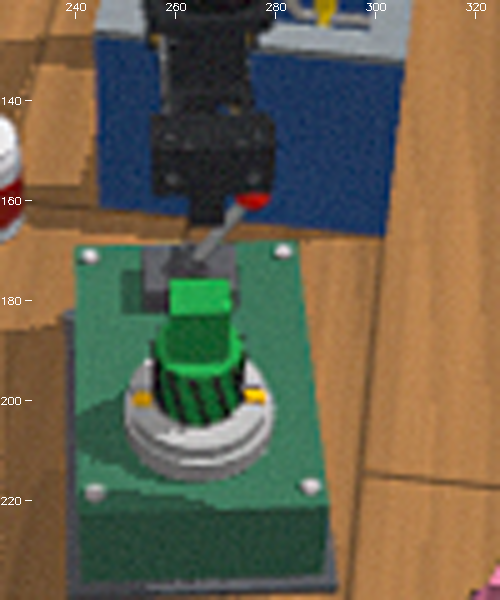

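The head stands level and seated, with the dog visible in its slot at (258,127), and the lever knob is at (400,222). I'll throw the lever by pushing the knob from its -x side with the fingers closed.

Run:
```python
from fit import *
import pickle
C=pickle.load(open('w19.pkl','rb'))
kt=((547+.5)/6-.5+220,(335+.5)/6-.5+140);ks=t6(5,225,140,[(253,91)])[0]
k=tri([T,S],[kt,ks]);print('knob T,S',k,'with wrist',tri([T,S,C],[kt,ks,(400,222)]),'T,W',tri([T,C],[kt,(400,222)]))
A=np.array([.5156,.0363,0]);print('local',Rz(-.1702)@(k-A))
def w(x,y,z): return A+Rz(.1702)@np.array([x,y,0])+[0,0,z]
a=w(-.095,-.1355,.30);print(a);go(a,-80.25,'start hi')
a=w(-.095,-.1355,.176);go(a,-80.25,'start lo');a=w(.026,-.1355,.176);print(a);go(a,-80.25,'end')
```

```text
knob T,S [ 0.49632981 -0.10559845  0.18229025] with wrist [ 0.49661718 -0.10523167  0.18105891] T,W [ 0.49678462 -0.10585739  0.17671089]
local [-0.04302644 -0.13658417  0.18229025]
[ 0.44492358 -0.1133332   0.3       ]
start hi d cm [-9.55 13.61  2.07] w deg [ 0.03 -0.12  0.07] cur yaw -80.2 turn -0.1
start lo d cm [-9.58 13.6  14.47] w deg [ 0.03 -0.12  0.07] cur yaw -80.2 turn -0.1
[ 0.56417524 -0.09283828  0.176     ]
end d cm [ 2.52 13.61 14.5 ] w deg [ 0.03 -0.12  0.07] cur yaw -80.2 turn -0.1
```

{"op": "servo_tool", "data": {
  "deltas": [
    {"dx":-2,"dy":2,"dz":0,"wx":0,"wy":0,"wz":0,"gripper":0},
    {"dx":-4,"dy":5,"dz":0,"wx":0,"wy":0,"wz":0,"gripper":0},
    {"dx":-6,"dy":8,"dz":0,"wx":0,"wy":-0.1,"wz":0,"gripper":0},
    {"dx":-8,"dy":11,"dz":0.5,"wx":0,"wy":-0.1,"wz":0,"gripper":0},
    {"dx":-9.6,"dy":13.6,"dz":2,"wx":0,"wy":-0.1,"wz":0,"gripper":0},
    {"dx":-9.6,"dy":13.6,"dz":2,"wx":0,"wy":-0.1,"wz":0,"gripper":0},
    {"dx":-9.6,"dy":13.6,"dz":4,"wx":0,"wy":-0.1,"wz":0,"gripper":0},
    {"dx":-9.6,"dy":13.6,"dz":6,"wx":0,"wy":-0.1,"wz":0,"gripper":0}
  ],
  "squeeze": 10
}}

```text
t: 21.08
position: [0.4444, -0.1136, 0.2597]
orientation: [3.13, 0.267, 0.001]
force: [1.3, -0.1, -0.4]
gripper_width: 0.17
```

{"op": "servo_tool", "data": {
  "deltas": [
    {"dx":0,"dy":0,"dz":2,"wx":0,"wy":0,"wz":0,"gripper":0},
    {"dx":0,"dy":0,"dz":4,"wx":0,"wy":0,"wz":0,"gripper":0},
    {"dx":0,"dy":0,"dz":6,"wx":0,"wy":0,"wz":0,"gripper":0},
    {"dx":0,"dy":0,"dz":7.5,"wx":0,"wy":0,"wz":0,"gripper":0},
    {"dx":0,"dy":0,"dz":8.2,"wx":0,"wy":0,"wz":0,"gripper":0},
    {"dx":0,"dy":0,"dz":8.2,"wx":0,"wy":0,"wz":0,"gripper":0},
    {"dx":0,"dy":0,"dz":8.2,"wx":0,"wy":0,"wz":0,"gripper":0},
    {"dx":0,"dy":0,"dz":8.2,"wx":0,"wy":0,"wz":0,"gripper":0}
  ]
}}

```text
t: 21.75
position: [0.4448, -0.1136, 0.1784]
orientation: [3.129, 0.267, 0.003]
force: [0.0, 0.7, 0.2]
gripper_width: 0.003
```

```bash
python3 -c "
from h import *
st();cv2.imwrite('pics/w20.png',env.grab_frame('wrist'));crop(env.grab_frame('side'),225,110,325,240,5,'pics/s20.png');st();go([.5642,-.0928,.176],-80.25,'end')"
```

```text
t 21.75 pos [ 0.4448 -0.1136  0.1784] yawy -80.25 z [ 0.002 -0.001 -1.   ] F [0.  0.7 0.2] g 0.003 q [-0.51  0.29  1.65  0.    1.19  0.89]
t 21.85 pos [ 0.4448 -0.1136  0.1785] yawy -80.25 z [ 0.002 -0.001 -1.   ] F [-0.1  0.4 -0.1] g 0.003 q [-0.51  0.29  1.65  0.    1.19  0.89]
end d cm [12.12 -0.03  0.27] w deg [ 0.08 -0.1  -0.  ] cur yaw -80.3 turn 0.0
```

View pics/w20.png

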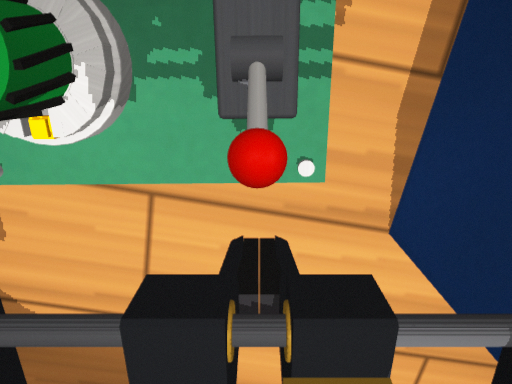

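View pics/s20.png

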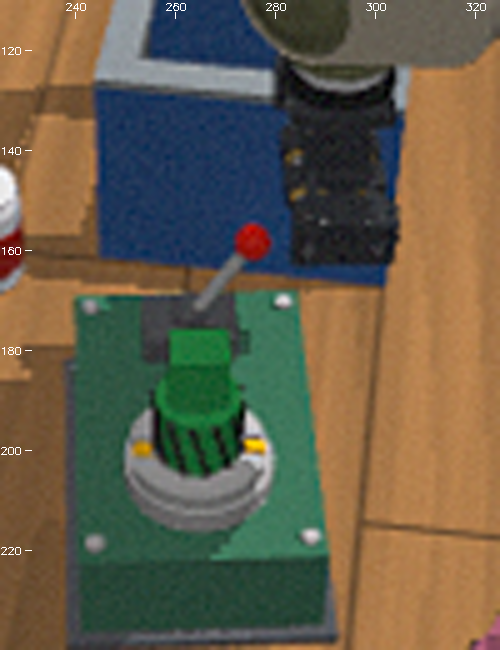

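The knob (258,158) is straight ahead of the closed fingers. Pushing.

{"op": "servo_tool", "data": {
  "deltas": [
    {"dx":1.5,"dy":0,"dz":0.2,"wx":0,"wy":0,"wz":0,"gripper":0},
    {"dx":3,"dy":0,"dz":0.2,"wx":0,"wy":0,"wz":0,"gripper":0},
    {"dx":4.5,"dy":0,"dz":0.2,"wx":0,"wy":0,"wz":0,"gripper":0},
    {"dx":6,"dy":0,"dz":0.2,"wx":0,"wy":0,"wz":0,"gripper":0},
    {"dx":7.5,"dy":0,"dz":0.2,"wx":0,"wy":0,"wz":0,"gripper":0},
    {"dx":9,"dy":0,"dz":0.2,"wx":0,"wy":0,"wz":0,"gripper":0},
    {"dx":10,"dy":0,"dz":0.2,"wx":0,"wy":0,"wz":0,"gripper":0},
    {"dx":10.8,"dy":0,"dz":0.2,"wx":0,"wy":0,"wz":0,"gripper":0}
  ]
}}

```text
t: 22.52
position: [0.5519, -0.0952, 0.177]
orientation: [3.129, 0.267, 0.003]
force: [-1.6, -0.2, -0.3]
gripper_width: 0.009
```

```bash
python3 -c "
from h import *
st();cv2.imwrite('pics/w21.png',env.grab_frame('wrist'));crop(env.grab_frame('side'),225,110,325,240,5,'pics/s21.png');st();go([.5642,-.0928,.176],-80.25,'end')"
```

```text
t 22.52 pos [ 0.5519 -0.0952  0.177 ] yawy -80.24 z [ 0.002 -0.001 -1.   ] F [-1.6 -0.2 -0.3] g 0.009 q [-0.38  0.46  1.39 -0.    1.3   1.02]
t 22.62 pos [ 0.552  -0.0953  0.1769] yawy -80.22 z [ 0.003 -0.001 -1.   ] F [-0.3  0.6  0.2] g 0.008 q [-0.38  0.46  1.39 -0.    1.3   1.02]
end d cm [ 1.25 -0.03  0.09] w deg [ 0.1  -0.15  0.03] cur yaw -80.2 turn -0.0
```

View pics/w21.png

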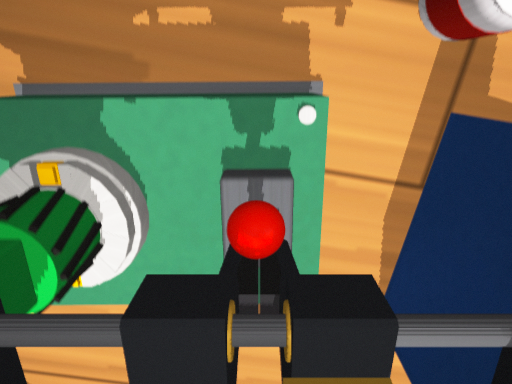

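View pics/s21.png

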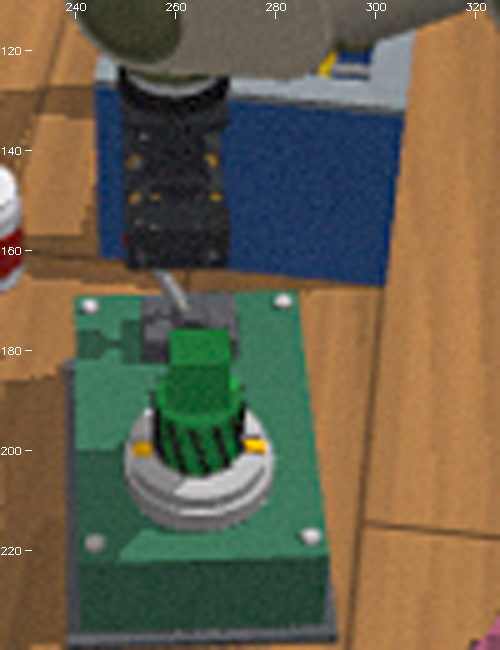

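The lever is past vertical and following. Pushing on to the stop.

{"op": "servo_tool", "data": {
  "deltas": [
    {"dx":0.3,"dy":0,"dz":0,"wx":0,"wy":0,"wz":0,"gripper":0},
    {"dx":0.6,"dy":0,"dz":0,"wx":0,"wy":0,"wz":0,"gripper":0},
    {"dx":0.9,"dy":0,"dz":0,"wx":0,"wy":0,"wz":0,"gripper":0},
    {"dx":1.1,"dy":0,"dz":0,"wx":0,"wy":0,"wz":0,"gripper":0},
    {"dx":1.2,"dy":0,"dz":0,"wx":0,"wy":0,"wz":0,"gripper":0},
    {"dx":1.3,"dy":0,"dz":0,"wx":0,"wy":0,"wz":0,"gripper":0},
    {"dx":1.3,"dy":0,"dz":0,"wx":0,"wy":0,"wz":0,"gripper":0},
    {"dx":1.3,"dy":0,"dz":0,"wx":0,"wy":0,"wz":0,"gripper":0}
  ]
}}

```text
t: 23.28
position: [0.5648, -0.0931, 0.1769]
orientation: [3.129, 0.268, 0.005]
force: [-0.8, -0.0, -0.3]
gripper_width: 0.006
```

```bash
python3 -c "
from h import *
st();cv2.imwrite('pics/w22.png',env.grab_frame('wrist'));st()"
```

```text
t 23.28 pos [ 0.5648 -0.0931  0.1769] yawy -80.23 z [ 0.003 -0.001 -1.   ] F [-0.8 -0.  -0.3] g 0.006 q [-0.37  0.48  1.35 -0.    1.31  1.03]
t 23.33 pos [ 0.5648 -0.0931  0.177 ] yawy -80.23 z [ 0.003 -0.001 -1.   ] F [-0.4 -0.2 -0. ] g 0.004 q [-0.37  0.48  1.35 -0.    1.31  1.03]
```

View pics/w22.png

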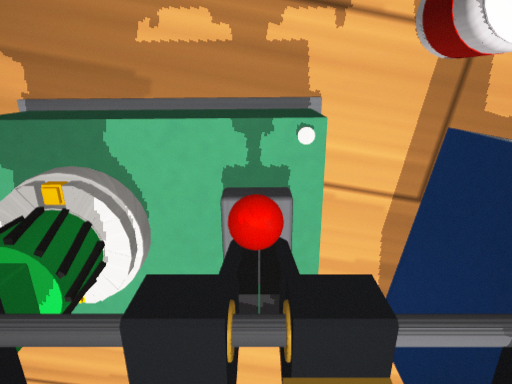

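```bash
cat > lock.py <<'E'
from fit import *
A=np.array([.5156,.0363,0])
def knob(th): return A+Rz(.1702)@np.array([.085*np.sin(th),-.135,.107+.085*np.cos(th)])
def est(C,u):
    L=np.linspace(-.1,1.3,141);P=proj(C,[knob(l-.6) for l in L]);e=np.linalg.norm(P-u,axis=1);i=e.argmin();return L[i],e[i]
E
python3 - <<'E'
from lock import *
C=cal('wrist');print(est(C,(256,222)))
im=cv2.imread('pics/w22.png').astype(int)
m=((im[...,2]>120)&(im[...,1]<60)&(im[...,0]<60)).astype(np.uint8);n,l,s,c=cv2.connectedComponentsWithStats(m)
for i in np.argsort(-s[1:,4])[:3]+1: print(s[i],c[i],est(C,c[i]))
E
```

```text
(np.float64(1.21), np.float64(1.39488311004347))
[ 228  195   55   55 2412] [255.21600332 221.86235489] (np.float64(1.21), np.float64(2.1474420101218414))
[439  26  52  32 235] [462.03829787  50.82553191] (np.float64(1.3), np.float64(256.81884425160274))
[452  13   2  12  13] [452.38461538  18.61538462] (np.float64(1.3), np.float64(270.4208584422138))
```

The knob's pixel puts the lever at about 1.2 rad, which is fully over. Backing off and then checking everything.

{"op": "servo_tool", "data": {
  "deltas": [
    {"dx":-0.5,"dy":0,"dz":0,"wx":0,"wy":0,"wz":0,"gripper":0},
    {"dx":-1.5,"dy":0,"dz":0,"wx":0,"wy":0,"wz":0,"gripper":0},
    {"dx":-3,"dy":0,"dz":0,"wx":0,"wy":0,"wz":0,"gripper":0},
    {"dx":-5,"dy":0,"dz":-1,"wx":0,"wy":0,"wz":0,"gripper":0},
    {"dx":-7,"dy":0,"dz":-4,"wx":0,"wy":0,"wz":0,"gripper":0},
    {"dx":-10,"dy":0,"dz":-7,"wx":0,"wy":0,"wz":0,"gripper":0},
    {"dx":-13,"dy":0,"dz":-10,"wx":0,"wy":0,"wz":0,"gripper":0},
    {"dx":-16,"dy":0,"dz":-13,"wx":0,"wy":0,"wz":0,"gripper":0}
  ]
}}

```text
t: 24.0
position: [0.4066, -0.1196, 0.3061]
orientation: [3.128, 0.268, 0.005]
force: [0.5, 0.2, 0.1]
gripper_width: 0.004
```

{"op": "servo_tool", "data": {
  "deltas": [
    {"dx":0,"dy":0,"dz":-1,"wx":0,"wy":0,"wz":0,"gripper":0},
    {"dx":0,"dy":0,"dz":-2,"wx":0,"wy":0,"wz":0,"gripper":0},
    {"dx":0,"dy":0,"dz":-3,"wx":0,"wy":0,"wz":0,"gripper":0},
    {"dx":0,"dy":0,"dz":-3,"wx":0,"wy":0,"wz":0,"gripper":0},
    {"dx":0,"dy":0,"dz":-3,"wx":0,"wy":0,"wz":0,"gripper":0},
    {"dx":0,"dy":0,"dz":-3,"wx":0,"wy":0,"wz":0,"gripper":0},
    {"dx":0,"dy":0,"dz":-3,"wx":0,"wy":0,"wz":0,"gripper":0},
    {"dx":0,"dy":0,"dz":-3,"wx":0,"wy":0,"wz":0,"gripper":0}
  ]
}}

```text
t: 24.67
position: [0.4064, -0.1194, 0.3355]
orientation: [3.129, 0.268, 0.004]
force: [0.0, -0.4, -0.1]
gripper_width: 0.002
```

Run:
```python
from lock import *
st();ims={n:env.grab_frame(n) for n in('side','top','wrist')}
for n in ims: cv2.imwrite(f'pics/{n}F.png',ims[n])
crop(ims['side'],215,70,325,220,4,'pics/sF.png')
for n in('side','top','wrist'):
    im=ims[n].astype(int);m=((im[...,2]>120)&(im[...,1]<60)&(im[...,0]<60)).astype(np.uint8);k,l,s,c=cv2.connectedComponentsWithStats(m);C=cal(n)
    for i in range(1,k):
        if s[i,4]>15: print(n,c[i],s[i,4],est(C,c[i]))
```

```text
t 24.67 pos [ 0.4064 -0.1194  0.3355] yawy -80.20 z [ 0.003 -0.001 -1.   ] F [ 0.  -0.4 -0.1] g 0.002 q [-0.57  0.1   1.43  0.    1.61  0.83]
side [249.24242424 159.        ] 33 (np.float64(1.2), np.float64(0.7455966566252935))
top [303.42857143 162.67346939] 49 (np.float64(1.21), np.float64(0.6751352315881383))
```

View pics/sF.png

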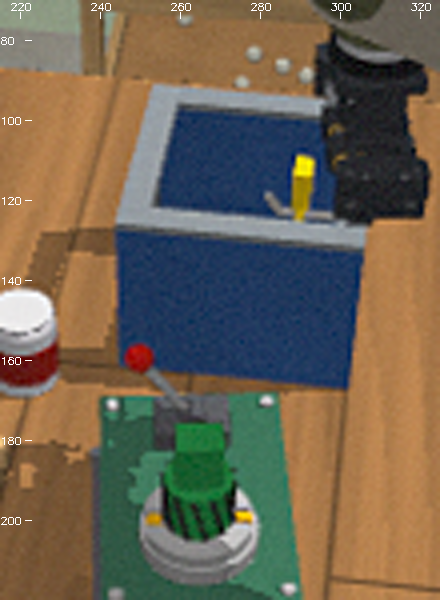

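View pics/topF.png

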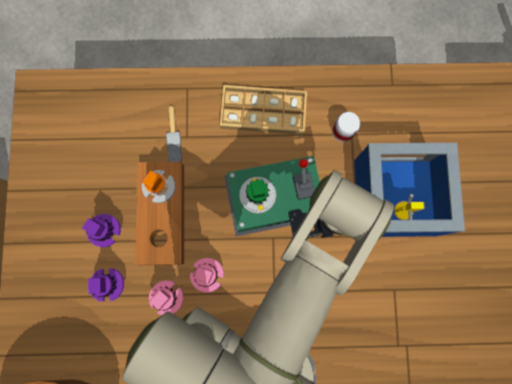

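View pics/wristF.png

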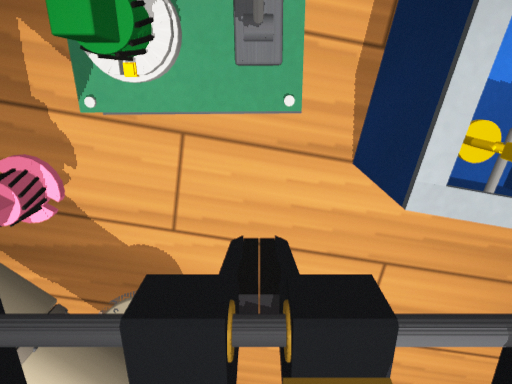

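The lever reads 1.2 rad in both fixed views, and nothing else has shifted. One last numeric check on the plug and head before handing in.

Run:
```python
from fit import *
ims={'top':cv2.imread('pics/topF.png'),'side':cv2.imread('pics/sideF.png')}
crop(ims['top'],380,180,440,230,8,'pics/cp.png');crop(ims['top'],235,165,285,220,8,'pics/ch.png')
for n,C in(('top',T),('side',S)):
    print(n,'plug tab top exp',proj(C,[.465,-.387,.182]),'flange',proj(C,[.465,-.387,.078]),'head top exp',proj(C,[.5156,.0363,.215]))
# other loose things: shift between first and last
a={'top':cv2.imread('pics/top0.png'),'side':cv2.imread('pics/side0.png')}
for name,n,b in(('tray','top',(215,80,312,135)),('tin','top',(330,105,364,145)),('brush','top',(160,100,188,160)),('spare','top',(138,165,180,215)),('spare','side',(215,245,262,295))):
    x0,y0,x1,y1=b;t=a[n][y0:y1,x0:x1];r=cv2.matchTemplate(ims[n][y0-8:y1+8,x0-8:x1+8],t,cv2.TM_CCOEFF_NORMED);_,v,_,l=cv2.minMaxLoc(r);print(name,n,'shift px',l[0]-8,l[1]-8,round(v,3))
```

```text
top plug tab top exp [[416.88849935 205.00593782]] flange [[403.99190985 210.26133828]] head top exp [[257.34635128 186.98487952]]
side plug tab top exp [[290.61602543 111.81276576]] flange [[289.05647414 132.36955067]] head top exp [[264.98312641 178.76024982]]
tray top shift px 0 0 0.836
tin top shift px 0 0 1.0
brush top shift px 0 0 0.921
spare top shift px 0 0 0.824
spare side shift px 0 0 0.861
```

View pics/cp.png

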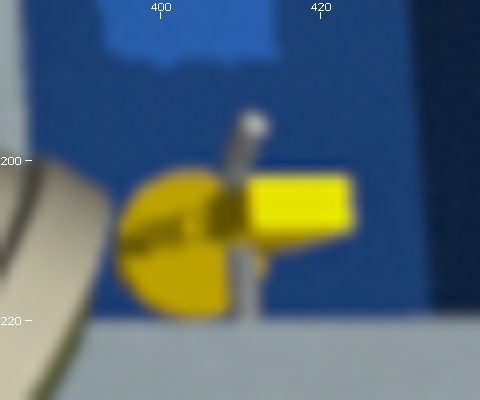

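View pics/ch.png

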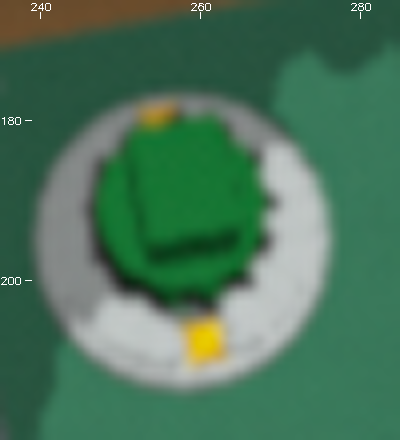

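The plug's tab is at (417,205) against a predicted (416.9,205.0). Everything checks, so I'm handing in.

```bash
python3 -c "
from h import *
print(env.finish_job());st()"
```

```text
the job is handed in; nothing more can be done
None
the job is handed in; nothing more can be done
```

The changeover is done and the job was handed in at about 25 s of the 72 s allowed. No verdict was reported, so the checks below are my own.

- **Plug:** I pulled it straight up and took it down the hatch beyond the hook tip. It then went back over the tip and down on to the bar, and I let go once the force showed the hook carrying it. In the last pictures it hangs upright about 51 mm on the wall side of the cabinet's axis (seat 60 mm, limit ±25 mm). Its tab is within 1 px of where it should appear in the top view.
- **Green head:** I lowered it with its slots lined up on the dogs to under 1 mm. It made contact at exactly the height expected for fully home, and I released it there. Both dogs show inside the slots.
- **Lock lever:** I pushed it over with the fingers closed. The side and top cameras both put it at about 1.2 rad (needed: above 1.05).
- **Other things:** The spare, tray, tin and brush show no shift between the first and last pictures. The robot ended up clear of everything.

No check failed. My position estimates from the different cameras disagreed by up to about 3 mm, mostly on the spindle's position; I averaged them and confirmed with the wrist camera before the head went in.

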